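# Charge the bench polisher with ceramic chips

### The job

Take the red-handled scoop, which someone left in the blue-marked dock, scoop at least four of the five blue ceramic chips out of the grey trough and tip them into the orange bowl of the polisher, spilling none: chips you do not transfer stay in the trough. Then put the scoop away, sitting flat in the recess of its own red-marked dock. Handle the chips only with the scoop, never with the fingers, and leave the clamp, the dye bottle and the tape where they are.

Things in the scene. Friction and masses are not known exactly. Their poses are not given: they have to be found in the camera images.
- scoop: small steel hand scoop with red handle, about 140 g. Pan 84 mm long (x) by 78 mm wide (y), flat floor 2 mm thick; open mouth with thin straight lip at +x; side walls 26 mm high (14 mm over the front 22 mm), rear wall 32 mm high at x = -42 mm. Handle rises from the middle of the rear wall. Origin: centre of the pan's underside; z up
- scoop_grip (a point): point on the axis of the scoop's handle, at x = -72, y = 0, z = 88 mm in the scoop's frame (same axes). The handle is a straight bar 16 mm thick in y, 22 mm wide, leaning back (to -x) 22 degrees from the pan's z axis; its root is x = -42, z = 14 mm; its red part spans 24 to 114 mm along it from there, this point at 80 mm
- scoop_lip (a point): middle of the underside of the scoop's front lip: x = 42, y = 0, z = 0 mm in the scoop's frame; same axes as the scoop
- chip_trough: fixed grey trough holding the chips, 108 mm wide (x), 242 mm long (y -112 to +130), rims 49 mm high. Origin under its middle, z up. Inside: x -46 to +46; flat floor at z = 6, y -85 to +125; the -y end rises at 45 degrees from y = -85 to y = -99 at z = 20, then nearly upright to y = -106 at the rim; at +y a low upright wall, top z = 26. Chips start between y = -80 and +18
- polisher: fixed small bench polisher with a round orange open bowl on a grey housing; origin under its centre on the worktop. Bowl rim 105 mm above the worktop, 150 mm outer diameter, wall 4 mm, inner floor 50 mm above the worktop, inner diameter about 88 mm at the floor and 142 mm at the rim
- bowl_middle (a point): point on the axis of the orange bowl, 25 mm above its inner floor, 30 mm below its rim
- red_dock: fixed storage dock for the scoop, marked red: red floor and red label tab (the tab at its +x side), dark steel rim. Origin under its centre; x is its long side. Recess 100 mm (x) by 92 mm (y), floor 4 mm and rim 12 mm above the worktop. It is empty at the start
- red_dock_floor (a point): centre of the floor of the red dock, 4 mm above the worktop; z up, x along the dock's long side
- blue_dock: like the red dock but with blue floor and tab; the scoop stands in it at the start, mouth to the dock's +x side (tab side)
- clamp: bystander: steel ring-handled clamp, 64x154x11 mm, loose; origin centre of its underside
- dye_bottle: bystander: small dark bottle with black cap, 42 mm across, 54 mm high, loose; origin centre of its underside
- tape: bystander: roll of beige tape lying flat, 103 mm across, 25 mm high, loose; origin centre of its underside
- chip_1: blue ceramic polishing chip of three rounded lobes, 27 mm across and 15 mm thick, 12 g, loose in the trough; origin at its centre. The five chips are alike
- chip_2: blue ceramic polishing chip of three rounded lobes, 27 mm across and 15 mm thick, 12 g, loose in the trough; origin at its centre. The five chips are alike
- chip_3: blue ceramic polishing chip of three rounded lobes, 27 mm across and 15 mm thick, 12 g, loose in the trough; origin at its centre. The five chips are alike
- chip_4: blue ceramic polishing chip of three rounded lobes, 27 mm across and 15 mm thick, 12 g, loose in the trough; origin at its centre. The five chips are alike
- chip_5: blue ceramic polishing chip of three rounded lobes, 27 mm across and 15 mm thick, 12 g, loose in the trough; origin at its centre. The five chips are alike
Things that resemble listed ones, but are neither listed nor needed, are in the scene too. Several things have the shape of the red_dock; the one meant has the colours described above.

How it is judged:
On the way:
1. at least four chips are in the polisher's bowl ((distance between each of chip_1, chip_2, chip_3, chip_4 and bowl_middle below 0.062 m or distance between each of chip_1, chip_2, chip_3, chip_5 and bowl_middle below 0.062 m or distance between each of chip_1, chip_2, chip_4, chip_5 and bowl_middle below 0.062 m or distance between each of chip_1, chip_3, chip_4, chip_5 and bowl_middle below 0.062 m or distance between each of chip_2, chip_3, chip_4, chip_5 and bowl_middle below 0.062 m)), for 0.2 s.
At the end, for the whole second after the job is handed in: Four or more of the five chips lie in the polisher's bowl (within 62 mm of its middle point), every other chip in the bowl or trough; the scoop sits in the red dock's recess (within 20 mm of its centre, under 4 mm above its floor, level within 4.5 degrees); scoop and chips at rest ((distance between each of chip_1, chip_2, chip_3, chip_4 and bowl_middle below 0.062 m or distance between each of chip_1, chip_2, chip_3, chip_5 and bowl_middle below 0.062 m or distance between each of chip_1, chip_2, chip_4, chip_5 and bowl_middle below 0.062 m or distance between each of chip_1, chip_3, chip_4, chip_5 and bowl_middle below 0.062 m or distance between each of chip_2, chip_3, chip_4, chip_5 and bowl_middle below 0.062 m) and (distance between chip_1 and bowl_middle below 0.062 m or (x of chip_1 in the frame of chip_trough between -0.05 and 0.05 m and y of chip_1 in the frame of chip_trough between -0.11 and 0.128 m and z of chip_1 in the frame of chip_trough below 0.05 m)) and (distance between chip_2 and bowl_middle below 0.062 m or (x of chip_2 in the frame of chip_trough between -0.05 and 0.05 m and y of chip_2 in the frame of chip_trough between -0.11 and 0.128 m and z of chip_2 in the frame of chip_trough below 0.05 m)) and (distance between chip_3 and bowl_middle below 0.062 m or (x of chip_3 in the frame of chip_trough between -0.05 and 0.05 m and y of chip_3 in the frame of chip_trough between -0.11 and 0.128 m and z of chip_3 in the frame of chip_trough below 0.05 m)) and (distance between chip_4 and bowl_middle below 0.062 m or (x of chip_4 in the frame of chip_trough between -0.05 and 0.05 m and y of chip_4 in the frame of chip_trough between -0.11 and 0.128 m and z of chip_4 in the frame of chip_trough below 0.05 m)) and (distance between chip_5 and bowl_middle below 0.062 m or (x of chip_5 in the frame of chip_trough between -0.05 and 0.05 m and y of chip_5 in the frame of chip_trough between -0.11 and 0.128 m and z of chip_5 in the frame of chip_trough below 0.05 m)) and horizontal distance between scoop and red_dock_floor below 0.02 m and z of scoop in the frame of red_dock_floor below 0.004 m and angle between scoop's own z axis and vertical below 0.08 rad and linear speed of scoop below 0.03 m/s and linear speed of each of chip_1, chip_2, chip_3, chip_4, chip_5 below 0.05 m/s); the robot touches nothing.
It fails at once if a chip is handled with the fingers (contact force between the fingers and chip_1 above 1 N or contact force between the fingers and chip_2 above 1 N or contact force between the fingers and chip_3 above 1 N or contact force between the fingers and chip_4 above 1 N or contact force between the fingers and chip_5 above 1 N).
It fails at once if a bystander (clamp, dye bottle, tape) is moved by more than 20 mm (distance of any of clamp, dye_bottle, tape from where it was at the start of the episode above 0.02 m).
It also fails if it takes over 72 s, if anything falls off the work surface, if the arm or the gripper's body presses on something with over 40 N, if the wrist force passes 120 N, or if a joint passes its speed limit or range.

### The arm

A 6-joint arm with a two-finger parallel gripper is mounted at the origin on the work surface; the furniture and walls round the work are solid. World frame = base frame: x ahead of the robot, y to its left, z up, the work surface at z = 0. Lengths are in m, angles in rad, forces in N, time in s.
With the tool pointing down it reaches from about 0.375 to 0.975 m from the base axis. Payload 3.8 kg.
Tool frame: the origin (TCP) lies midway between the tips of the shut fingers; the grasp point (between the pads) lies 19 mm behind it; z points along the fingers, y is the line along which they close (so a half turn about z gives the same grasp; the last joint's range is limited). The gripper opens to 85 mm and grips with 20 to 120 N. Pads are 22 mm wide; open, the fingers measure 114 mm over their backs; the gripper's body (76 mm by 85 mm) begins 54 mm behind the grasp point. The pads swing forward as they close: fully open they stand 13 mm farther back than shut.
Start: joints at [-1.384, 0.264, 1.604, -0, 1.274, -0.037], TCP at [0.15, -0.658, 0.203] pointing down, gripper open.
Joint ranges: [-2.63, 2.63], [-0.94, 2.18], [0.31, 2.57], [-1.31, 4.45], [0, 2.66], [-2.55, 2.55]. Speed limits (rad/s): [2.57, 2.57, 3.14, 3.14, 3.14, 3.14].

### API

Orientations are given as a rotation vector (axis times angle).
In Python, from workcell import status, read_camera, workorder, masks_of gives the robot as it stands.
- The arm moves only by the tool drive_tool, never from a script. Its argument "rows" is a list of rows, each a list of 7 numbers: the turn, a rotation vector about the tool's x, y, z in degrees, then the shift along the tool's x, y, z in m, then the opening, from 0 (shut) to 1 (fully open). In form: [[ax, ay, az, tx, ty, tz, claw], ...]. A call has 1 to 8 rows; each row shifts and turns the commanded pose from where the row before left it, along the tool's axes as they then stand; what a row does not reach is not made up. A row lasts 1/12 s, in which the tool goes at most 41.7 mm and 7.16 degrees, less where a joint would pass 70% of its speed; a pose out of reach is approached as far as the arm can. A call is refused whole if a number of a shift passes 0.0417 or a number of a turn 7.16, either way. A call with a gripper value outside its range is refused whole. The fingers move at their own pace and stop on an object; "force" is the grip in N (left out, the last holds). Time passes only in rows, so rows that do not move let the fingers close. It gives the time, the measured TCP pose, the force, the opening and the grip force at its end, in the units of the state.
- status.read_state(): the state, without advancing time (a new reading comes with each control period).
- read_camera(name): name is "scene" or "top" or "wrist"; returns a dict with "color" (384x512x3 uint8, red, green, blue), "intrinsics" (3x3 intrinsics, pixels), "D" ([k1, k2, p1, p2, k3] as OpenCV has them; the pictures are not rectified), "world_from_camera" (4x4, takes a point from camera to world coordinates); the wrist camera has in their place "mount" (4x4, takes a point from camera to tool coordinates, whose origin is the TCP and whose axes are the flange's). Camera axes: x right, y up, looking along -z (the intrinsics and any distortion apply to the point x, -y, -z); pixel columns grow to the right and rows downward; lengths in m; the calibration is good to about 2 mm. A picture is of the moment at which its call begins: read the wrist's pose just before it. There is no depth.
- workorder.finish_job(): hands the job in; it is judged then, once.
Trained networks look in a picture, given as the dict that the camera call returned (one of the last four; its "shot" number tells which), for a name from the list of things; names that differ only in an ending like _2 or _b are one class to them, and where a whole thing is asked for, a point or a joint stands for the part that bears it (a point fixed in the world has none). Each returns a list of dicts, best first, with "score" (0 to 1); they miss things now and then, are a little off and sometimes report something else, mostly with a low value. They report only what shows in the picture. A call takes as long as a camera call. They do not tell look-alikes from the thing itself.
- masks_of(picture, name): "mask" (384x512 bool, what is visible of it) and "bbox" ([left, top, right, bottom] in pixels, round what is visible of it).
The state is a dict: "time": time; "q": joint angles; "joint_vel": joint speeds; "joint_torque": joint torques, N m; "tool_pos": TCP position; "tcp_rot": TCP orientation; "wrist_force": force on the tool from outside, world axes, zero at the start; "torque": the same for the moment, N m; "width": opening from 0.0 (shut) to 1.0 (fully open); "grip_force": force on a finger pad.
Only numpy, scipy, OpenCV 4.12 (cv2) and the standard library are available. Lean on these libraries where they do the work, as an engineer would, in place of code of your own. Each camera call takes 0.05 s, during which the arm holds its last target. There are 200 camera calls.

## Working session

There is one attempt and no reset: what is moved stays moved. The work goes in short steps, Python scripts to look and compute and a tool call to move; the robot and the scene stay as the last step left them, time stands still between calls to the robot, and variables do not carry over. Pictures are saved under pics/ and viewed, at most 10 in all, crops included, and the job is handed in when it is done.

Besides the shell and the picture viewer there is one more tool, called after "Emit:" as a command line: name --pt "numbers of a row" for each row, then --argument value for the rest. drive_tool: Moves the arm, as the interface text tells. Its arguments: {"type":"object","properties":{"rows":{"type":"array"},"force":{"type":"number"}},"required":["rows"]}

```bash
mkdir -p pics; ls; python3 - <<'E'
from workcell import status, read_camera, masks_of
import cv2,numpy as np
s=status.read_state();print({k:np.round(v,3).tolist() for k,v in s.items()})
ims=[]
for n in("scene","top"):
    p=read_camera(n);ims.append(p["color"]);cv2.imwrite(f"pics/{n}0.png",cv2.resize(p["color"][:,:,::-1],(768,576)))
    print(n,p["intrinsics"],p["D"],p["world_from_camera"])
    for o in["scoop","chip_trough","polisher","red_dock","clamp","dye_bottle","tape","chip_1"]:
        print(o,[(round(m["score"],2),np.round(m["bbox"]).tolist()) for m in masks_of(p,o)])
E
```

```text
pics
{'time': 0.0, 'q': [-1.384, 0.265, 1.605, 0.0, 1.274, -0.037], 'joint_vel': [0.001, -0.001, 0.0, 0.001, 0.001, 0.0], 'joint_torque': [-0.002, -51.512, -36.731, -0.0, 0.013, 0.0], 'tool_pos': [0.15, -0.657, 0.202], 'tcp_rot': [-3.12, -0.351, 0.0], 'wrist_force': [0.298, 0.169, -0.827], 'torque': [-0.017, -0.069, -0.001], 'grip_force': 0.0, 'width': 0.998}
scene [[378.66087851   0.         259.16249361]
 [  0.         378.66087851 185.66187884]
 [  0.           0.           1.        ]] [-0.07032856  0.          0.          0.          0.        ] [[ 0.99458125  0.07765574 -0.06912105  0.41165148]
 [-0.10340982  0.67052192 -0.73464737 -0.93011943]
 [-0.01070241  0.7378143   0.6749189   0.90104196]
 [ 0.          0.          0.          1.        ]]
scoop [(0.61, [259.0, 123.0, 297.0, 154.0])]
chip_trough [(0.96, [243.0, 171.0, 291.0, 231.0])]
polisher [(0.62, [224.0, 237.0, 282.0, 299.0])]
red_dock [(0.93, [229.0, 147.0, 262.0, 160.0]), (0.83, [171.0, 144.0, 207.0, 166.0])]
clamp [(0.7, [303.0, 195.0, 337.0, 223.0]), (0.17, [269.0, 141.0, 305.0, 156.0])]
dye_bottle [(0.53, [321.0,
[... 453 characters left out ...]
56936]
 [ 0.          0.          0.          1.        ]]
scoop [(0.93, [141.0, 146.0, 171.0, 185.0])]
chip_trough [(0.63, [213.0, 173.0, 303.0, 220.0]), (0.52, [257.0, 188.0, 262.0, 192.0]), (0.37, [138.0, 147.0, 168.0, 187.0])]
polisher [(0.71, [334.0, 187.0, 389.0, 246.0])]
red_dock [(0.7, [142.0, 191.0, 176.0, 238.0]), (0.62, [131.0, 261.0, 172.0, 317.0])]
clamp [(0.47, [254.0, 128.0, 289.0, 153.0])]
dye_bottle [(0.67, [214.0, 110.0, 224.0, 126.0])]
tape [(0.89, [320.0, 134.0, 355.0, 170.0])]
chip_1 [(0.59, [265.0, 192.0, 273.0, 202.0]), (0.54, [254.0, 188.0, 262.0, 194.0]), (0.48, [280.0, 196.0, 285.0, 204.0]), (0.46, [277.0, 185.0, 284.0, 191.0]), (0.42, [145.0, 191.0, 175.0, 237.0])]
```

```bash
python3 - <<'E'
from workcell import read_camera
import cv2
p=read_camera("top");c=p["color"][90:340,110:400,::-1]
cv2.imwrite("pics/topc.png",cv2.resize(c,None,fx=2.4,fy=2.4,interpolation=cv2.INTER_CUBIC))
E
```

```text
(no output)
```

View pics/scene0.png

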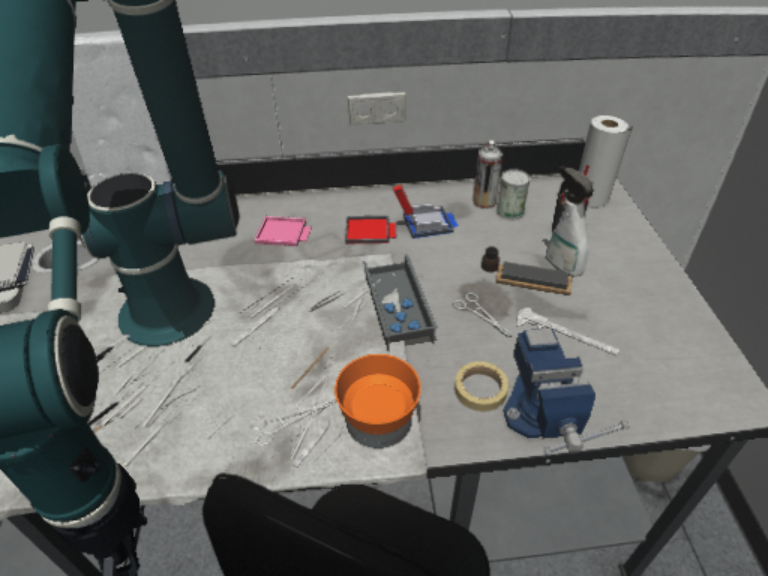

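View pics/topc.png

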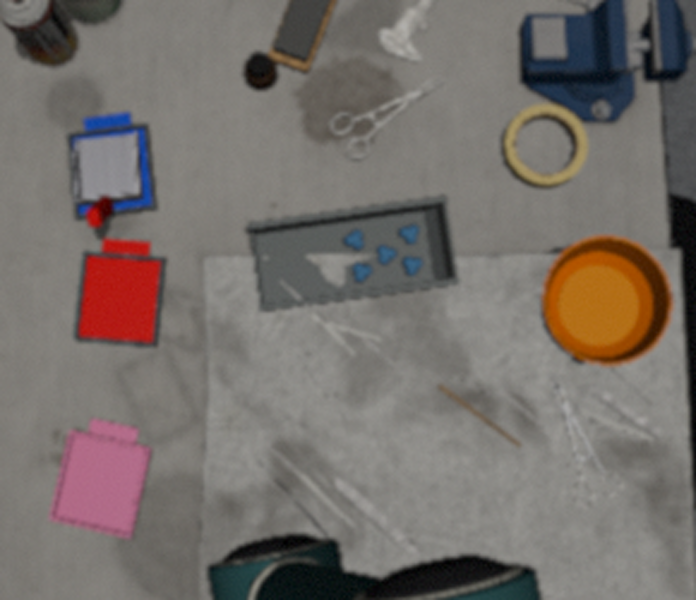

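Candidates in the scene picture: the vivid red dock with red tab at (370,229), the pink look-alike at (282,231), and the blue dock holding the scoop at (430,220). By description I choose red (370,229) as the red dock. The scoop's handle is at (403,198). The trough is at (400,300) with 5 chips in its -y half, the orange bowl at (378,390), the clamp (485,312), the bottle (490,258) and the tape (482,385).

```bash
cat > h.py <<'E'
import numpy as np,cv2
from scipy.spatial.transform import Rotation as R
from scipy.linalg import logm,expm
def w2p(p,W,P):
    Q=(np.c_[P,np.ones(len(P))]@np.linalg.inv(W).T)[:,:3]*[1,-1,-1]
    return cv2.projectPoints(Q.reshape(-1,1,3).astype(float),np.zeros(3),np.zeros(3),p["intrinsics"],np.array(p["D"]))[0][:,0]
def p2w(p,W,px,z):
    u=cv2.undistortPoints(np.array(px,float).reshape(-1,1,2),p["intrinsics"],np.array(p["D"]))[:,0]
    d=np.c_[u[:,0],-u[:,1],-np.ones(len(u))]@W[:3,:3].T; o=W[:3,3]
    return o+d*((np.broadcast_to(z,len(d))-o[2])/d[:,2])[:,None]
def T(rv,pos):
    M=np.eye(4);M[:3,:3]=rv if np.shape(rv)==(3,3) else R.from_rotvec(rv).as_matrix();M[:3,3]=pos;return M
def tool():
    from workcell import status
    s=status.read_state();return T(s["tcp_rot"],s["tool_pos"]),s
def rows(A,B,n=None):
    D=np.linalg.inv(A)@B; rv=R.from_matrix(D[:3,:3]).as_rotvec(degrees=True)
    if n is None: n=int(np.ceil(max(np.linalg.norm(D[:3,3])/.038,np.linalg.norm(rv)/6.6,1)))
    S=expm(np.real(logm(D))/n)
    return n,np.round(np.r_[R.from_matrix(S[:3,:3]).as_rotvec(degrees=True),],2).tolist()+np.round(S[:3,3],4).tolist()
E
python3 - <<'E'
from h import *
from workcell import read_camera
p=read_camera("top");W=p["world_from_camera"];c=p["color"];h=cv2.cvtColor(c,cv2.COLOR_RGB2HSV)
def box(m,z,name):
    m=m.astype(np.uint8);n,l,st,ce=cv2.connectedComponentsWithStats(m)
    i=1+np.argmax(st[1:,4]);ys,xs=np.where(l==i)
    P=p2w(p,W,np.c_[xs,ys],z)[:,:2]
    r=cv2.minAreaRect((P*1000).astype(np.float32));print(name,st[i].tolist(),np.round(r[0],1),np.round(r[1],1),round(r[2],2),cv2.boxPoints(r).round().tolist());return l==i
H,S,V=[h[:,:,i] for i in range(3)]
yy,xx=np.mgrid[:384,:512]
red=((H<6)|(H>174))&(S>190)&(V>110)&(yy>196)&(xx<200)
box(red&(yy>196),.004,"red floor")
# fit incl. tab mask
box((((H<6)|(H>174))&(S>190)&(yy>185)&(yy<196)&(xx<200)),.004,"redtab")
bl=(H>105)&(H<125)&(S>150)&(xx<180)
box(bl&(yy<145),.004,"bluetab");box(bl&(yy>145),.004,"bluefloor")
box((S<60)&(V>130)&(xx>137)&(xx<170)&(yy>144)&(yy<176),.008,"pan")
red=((H<6)|(H>174))&(S>150)&(xx<180)&(yy<189);ys,xs=np.where(red);print("handle px",xs.min(),xs.max(),ys.min(),ys.max())
o=(H>5)&(H<20)&(S>180)&(xx>320);cs=cv2.findContours(o.astype(np.uint8),0,1)[0];k=max(cs,key=cv2.contourArea)
P=p2w(p,W,k[:,0],.105)[:,:2];print("bowl",cv2.minEnclosingCircle((P*1000).astype(np.float32)))
ch=(H>98)&(H<118)&(S>110)&(xx>230)&(xx<300)&(yy>175)&(yy<212)
n,l,st,ce=cv2.connectedComponentsWithStats(ch.astype(np.uint8));print("chips",[(s[4],p2w(p,W,[e],.014)[0,:2].round(4).tolist()) for s,e in zip(st[1:],ce[1:]) if s[4]>15])
# trough outer corners read from crop
q=np.array([[246,224],[444,197],[458,284],[262,310]])/2.4+[110,90]
print("trough rim",p2w(p,W,q,.049)[:,:2].round(3).tolist())
cv2.imwrite("pics/docks.png",cv2.resize(c[130:245,125:190,::-1],None,fx=5,fy=5,interpolation=cv2.INTER_CUBIC))
E
```

```text
red floor [143, 197, 33, 35, 983] [469.7 237.5] [89.2 96.8] 84.68 [[417.0, 198.0], [514.0, 189.0], [522.0, 277.0], [426.0, 286.0]]
redtab [153, 190, 19, 6, 81] [533.2 230. ] [53.9 13.1] 84.64 [[524.0, 204.0], [537.0, 203.0], [542.0, 256.0], [529.0, 257.0]]
bluetab [145, 138, 19, 7, 87] [692.8 256.9] [15.1 55.3] 7.05 [[682.0, 283.0], [689.0, 229.0], [704.0, 230.0], [697.0, 285.0]]
bluefloor [157, 146, 16, 31, 134] [622.9 210.9] [41.6 97.6] 70.23 [[570.0, 208.0], [662.0, 175.0], [676.0, 214.0], [584.0, 247.0]]
pan [143, 146, 25, 27, 544] [634.6 252.1] [75.4 69.1] 5.22 [[594.0, 283.0], [600.0, 214.0], [675.0, 221.0], [669.0, 290.0]]
handle px 93 177 5 184
bowl ((446.5019836425781, -335.96002197265625), 73.1535873413086)
chips [(np.int32(32), [0.5431, -0.1188]), (np.int32(33), [0.536, -0.0515]), (np.int32(32), [0.5175, -0.0892]), (np.int32(31), [0.5043, -0.1207]), (np.int32(31), [0.4968, -0.0595])]
trough rim [[0.55, 0.076], [0.579, -0.161], [0.474, -0.174], [0.447, 0.057]]
```

View pics/docks.png

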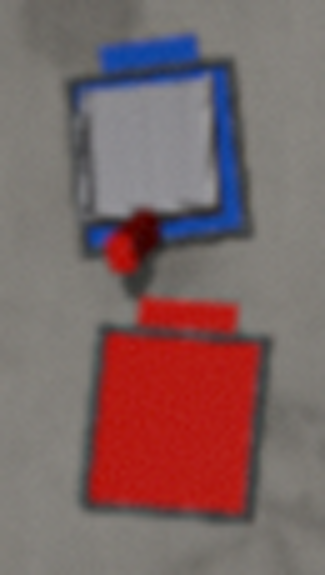

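The crop confirms it. The vivid red floor and tab (crop 175,430) is the red dock, and the scoop sits in the blue dock, mouth up at the tab side, with its handle at (130,245). I'll plan the reach now.

```bash
cat >> h.py <<'E'
a=np.deg2rad(22);sa,ca=np.sin(a),np.cos(a)
Rg=np.array([[-ca,0,sa],[0,1,0],[-sa,0,-ca]])
def G(s=.061): return T(Rg,[-.042-s*sa,0,.014+s*ca])   # scoop->tool, s = TCP along handle
def Sp(x,y,z,yaw,pitch=0): return T((R.from_euler('z',yaw,degrees=True)*R.from_euler('y',pitch,degrees=True)).as_matrix(),[x,y,z])
def down(x,y,z,yaw): return T((R.from_euler('z',yaw,degrees=True)*R.from_euler('x',180,degrees=True)).as_matrix(),[x,y,z])
E
python3 - <<'E'
from h import *
from workcell import read_camera
A,s=tool();B=A.copy();B[2,3]=.33
M=down(.55,-.3,.33,-12.8+99)
S=Sp(.6295,.2495,.004,5.2);g=S@G();hv=g.copy();hv[:3,3]-=.13*g[:3,2];
print(rows(A,B),rows(B,M),rows(M,hv));print(g[:3,3],hv[:3,3])
print(read_camera("wrist")["mount"].round(3),read_camera("wrist")["intrinsics"])
X=B.copy()
for X0,Y in((B,M),(M,hv)):
    n,r=rows(X0,Y)
    for i in range(n): 
        X=X@T(np.deg2rad(r[:3]),r[3:]); 
        if i%4==3: print(X[:3,3].round(2))
E
```

```text
(4, [0.0, 0.0, 0.0, 0.0, -0.0, -0.0317]) (15, [-0.0, -0.0, -4.89, 0.0382, 0.0035, 0.0]) (16, [-1.19, -1.01, -6.1, 0.0312, 0.023, 0.0043])
[0.5649159  0.24362239 0.07455822] [0.51641747 0.23920868 0.19509212]
[[-0.001  0.957  0.291  0.074]
 [ 1.     0.     0.001 -0.   ]
 [ 0.001  0.291 -0.957 -0.171]
 [ 0.     0.     0.     1.   ]] [[326.15580672   0.         255.47974035]
 [  0.         326.15580672 193.21566768]
 [  0.           0.           1.        ]]
[ 0.3  -0.62  0.33]
[ 0.42 -0.53  0.33]
[ 0.51 -0.41  0.33]
[ 0.63 -0.17  0.31]
[ 0.65 -0.02  0.29]
[0.61 0.13 0.25]
[0.52 0.24 0.2 ]
```

Emit:
drive_tool --pt "0 0 0 0 0 -0.0317 1" --pt "0 0 0 0 0 -0.0317 1" --pt "0 0 0 0 0 -0.0317 1" --pt "0 0 0 0 0 -0.0317 1" --pt "0 0 -4.89 0.0382 0.0035 0 1" --pt "0 0 -4.89 0.0382 0.0035 0 1" --pt "0 0 -4.89 0.0382 0.0035 0 1" --pt "0 0 -4.89 0.0382 0.0035 0 1"

```text
time: 1.77
tool_pos: [0.2987, -0.6189, 0.3301]
tcp_rot: [3.015, 0.88, 0.0]
wrist_force: [0.8, -0.4, -0.0]
width: 0.994
grip_force: 0.0
```

Emit:
drive_tool --pt "0 0 -4.89 0.0382 0.0035 0 1" --pt "0 0 -4.89 0.0382 0.0035 0 1" --pt "0 0 -4.89 0.0382 0.0035 0 1" --pt "0 0 -4.89 0.0382 0.0035 0 1" --pt "0 0 -4.89 0.0382 0.0035 0 1" --pt "0 0 -4.89 0.0382 0.0035 0 1" --pt "0 0 -4.89 0.0382 0.0035 0 1" --pt "0 0 -4.89 0.0382 0.0035 0 1"

```text
time: 2.43
tool_pos: [0.5143, -0.4072, 0.3296]
tcp_rot: [2.546, 1.841, 0.0]
wrist_force: [1.1, -0.6, -0.1]
width: 1.002
grip_force: 0.0
```

Emit:
drive_tool --pt "0 0 -4.89 0.0382 0.0035 0 1" --pt "0 0 -4.89 0.0382 0.0035 0 1" --pt "0 0 -4.89 0.0382 0.0035 0 1"

```text
time: 2.68
tool_pos: [0.5509, -0.2983, 0.3297]
tcp_rot: [2.29, 2.151, 0.0]
wrist_force: [0.5, 0.3, 0.3]
width: 0.999
grip_force: 0.0
```

```bash
python3 - <<'E'
from h import *
M,s=tool();print(M.round(3),np.round(s["q"],2))
S=Sp(.6295,.2495,.004,5.2);g=S@G();hv=g.copy();hv[:3,3]-=.13*g[:3,2];
print(rows(M,hv))
E
```

```text
[[ 0.062  0.998  0.     0.551]
 [ 0.998 -0.062  0.    -0.298]
 [ 0.     0.    -1.     0.33 ]
 [ 0.     0.     0.     1.   ]] [-0.54  0.12  1.54  0.    1.48 -0.47]
(16, [-1.18, -1.01, -6.09, 0.0311, 0.0229, 0.0043])
```

Emit:
drive_tool --pt "-1.18 -1.01 -6.09 0.0311 0.0229 0.0043 1" --pt "-1.18 -1.01 -6.09 0.0311 0.0229 0.0043 1" --pt "-1.18 -1.01 -6.09 0.0311 0.0229 0.0043 1" --pt "-1.18 -1.01 -6.09 0.0311 0.0229 0.0043 1" --pt "-1.18 -1.01 -6.09 0.0311 0.0229 0.0043 1" --pt "-1.18 -1.01 -6.09 0.0311 0.0229 0.0043 1" --pt "-1.18 -1.01 -6.09 0.0311 0.0229 0.0043 1" --pt "-1.18 -1.01 -6.09 0.0311 0.0229 0.0043 1"

```text
time: 3.35
tool_pos: [0.651, -0.0161, 0.2862]
tcp_rot: [1.112, 2.71, 0.015]
wrist_force: [-0.2, 0.5, 0.0]
width: 0.995
grip_force: 0.0
```

Emit:
drive_tool --pt "-1.18 -1.01 -6.09 0.0311 0.0229 0.0043 1" --pt "-1.18 -1.01 -6.09 0.0311 0.0229 0.0043 1" --pt "-1.18 -1.01 -6.09 0.0311 0.0229 0.0043 1" --pt "-1.18 -1.01 -6.09 0.0311 0.0229 0.0043 1" --pt "-1.18 -1.01 -6.09 0.0311 0.0229 0.0043 1" --pt "-1.18 -1.01 -6.09 0.0311 0.0229 0.0043 1" --pt "-1.18 -1.01 -6.09 0.0311 0.0229 0.0043 1" --pt "-1.18 -1.01 -6.09 0.0311 0.0229 0.0043 1"

```text
time: 4.02
tool_pos: [0.5162, 0.2397, 0.1962]
tcp_rot: [-0.127, 2.754, 0.025]
wrist_force: [0.6, 0.4, -0.3]
width: 0.999
grip_force: 0.0
```

```bash
python3 - <<'E'
from h import *
from workcell import read_camera,masks_of
M,s=tool();print(M.round(3),np.round(s["q"],2))
p=read_camera("wrist");W=M@p["mount"];c=p["color"][:,:,::-1].copy()
S=Sp(.6295,.2495,.004,5.2)
P=np.array([[-42,-39,0],[42,-39,0],[42,39,0],[-42,39,0],[-72,0,88],[-84.7,0,119.7],[-42,0,14]])/1e3
q=w2p(p,W,(np.c_[P,np.ones(7)]@S.T)[:,:3]);print(q.round(1).tolist())
np.savez("w1.npz",c=c,W=W)
for x in q: cv2.circle(c,tuple(int(v) for v in x.round()),2,(0,255,0),1)
D=Sp(.4682,.2375,.004,-5.5);P=np.array([[-50,-46,0],[50,-46,0],[50,46,0],[-50,46,0]])/1e3
for x in w2p(p,W,(np.c_[P,np.ones(4)]@D.T)[:,:3]): cv2.circle(c,tuple(int(v) for v in x.round()),2,(255,255,0),1)
cv2.imwrite("pics/w1.png",cv2.resize(c,None,fx=1.5,fy=1.5))
E
```

```text
[[-0.923 -0.092  0.374  0.516]
 [-0.085  0.996  0.035  0.24 ]
 [-0.375  0.    -0.927  0.196]
 [ 0.     0.     0.     1.   ]] [ 0.49 -0.17  2.12 -0.19  0.84 -1.07]
[[221.2, 155.9], [225.4, 209.8], [284.2, 209.8], [288.2, 155.9], [254.6, 180.2], [254.6, 191.1], [254.7, 162.5]]
```

View pics/w1.png

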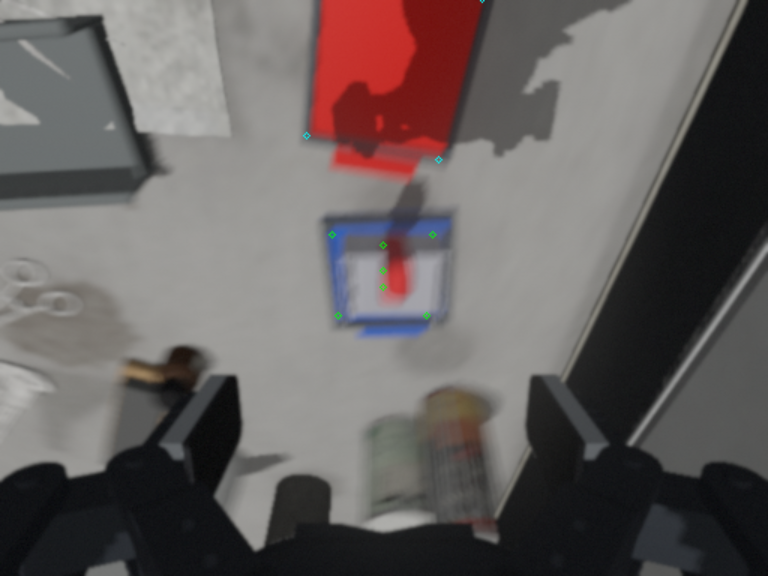

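The wrist view shows the scoop in the blue dock, handle tip at (398,298) and pan about (342–445, 250–318). It lies slightly right of and below my projected points, so I'll refine from a still picture.

```bash
python3 - <<'E'
from h import *
from workcell import read_camera,masks_of
from scipy.optimize import least_squares
M,s=tool();p=read_camera("wrist");W=M@p["mount"];print(M[:3,3].round(4),np.abs(s["joint_vel"]).max())
c=p["color"];h=cv2.cvtColor(c,cv2.COLOR_RGB2HSV);H,S_,V=[h[:,:,i].astype(int) for i in range(3)]
yy,xx=np.mgrid[:384,:512]
red=((H<6)|(H>174))&(S_>130)&(V>80)
m=red&(yy>150)&(yy<205)&(xx>245)&(xx<285)
ys,xs=np.where(m)
for y in range(ys.min(),ys.max()+1,4): r=xs[ys==y];print(y,r.min(),r.max(),end=' | ')
print()
P=np.array([[-42-k*sa*1,0,.0] for k in (0,)])
b=(H>105)&(H<125)&(S_>120)&(yy>130)&(yy<240)&(xx>200)&(xx<320)
ys,xs=np.where(b);pts=p2w(p,W,np.c_[xs,ys],.004)[:,:2]*1000
print("blue all",cv2.minAreaRect(pts.astype(np.float32)))
t=b&(yy>214);ys,xs=np.where(t);print("tab",p2w(p,W,np.c_[xs,ys],.004).mean(0))
r2=red&(yy<120)&(xx>190)&(xx<340);ys,xs=np.where(r2);print("red",ys.max(),xs[ys>97].min() if (ys>97).any() else 0,xs[ys>97].max(),p2w(p,W,np.c_[xs,ys][ys>98],.004).mean(0))
cv2.imwrite("pics/w2.png",cv2.resize(c[130:235,200:320,::-1],None,fx=5,fy=5,interpolation=cv2.INTER_CUBIC))
E
```

```text
[0.5081 0.2403 0.1894] 0.0986522601482203
172 254 257 | 176 251 262 | 180 251 263 | 184 251 263 | 188 251 263 | 192 251 264 | 196 250 265 | 200 249 266 | 204 249 266 | 
blue all ((640.2322998046875, 250.54336547851562), (115.84963989257812, 92.75572967529297), 5.679128170013428)
tab [0.68859037 0.24906826 0.004     ]
red 119 204 296 [0.51433616 0.24060056 0.004     ]
```

View pics/w2.png

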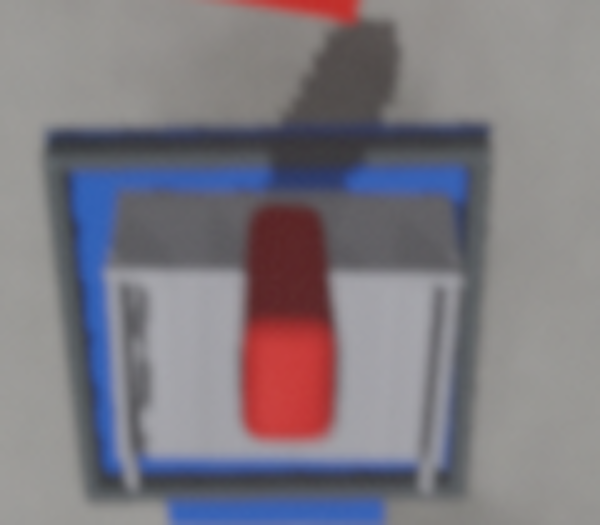

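```bash
python3 - <<'E'
from h import *
from workcell import read_camera
from scipy.optimize import least_squares
M,s=tool();print(M.round(4),np.abs(s["joint_vel"]).max())
p=read_camera("wrist");M2,_=tool();print(M2[:3,3].round(4));
P=np.array([[-84.7,0,119.7],[-42,-39,32],[-42,39,32],[-42,-39,0],[-42,39,0],[42,-39,14],[42,39,14]])/1e3
q=np.array([[258,206],[221,184],[292.6,185],[223,168.4],[289.6,169],[225.6,228.4],[285.4,228.4]])
Mo=M.copy();W=Mo@p["mount"]
f=lambda v:w2p(p,W,(np.c_[P,np.ones(7)]@Sp(v[0],v[1],.004,v[2]).T)[:,:3])-q
r=least_squares(lambda v:f(v).ravel(),[.63,.25,5],x_scale=[.01,.01,1]);print(r.x.round(4),f(r.x).round(1).tolist())
g=Sp(r.x[0],r.x[1],.004,r.x[2])@G()
print(g.round(3));n,l=rows(M2,g);print(n,l)
E
```

```text
[[-0.9267 -0.093   0.364   0.5101]
 [-0.0874  0.9957  0.0318  0.2388]
 [-0.3654 -0.0023 -0.9309  0.1906]
 [ 0.      0.      0.      1.    ]] 0.09331771963267596
[0.5133 0.2385 0.1933]
[0.6342 0.2509 4.4598] [[-0.3, 1.1], [0.1, 0.0], [-0.4, -0.0], [0.4, -0.6], [0.2, -0.3], [-0.0, -0.7], [0.1, 0.0]]
[[-0.924 -0.078  0.373  0.57 ]
 [-0.072  0.997  0.029  0.246]
 [-0.375  0.    -0.927  0.075]
 [ 0.     0.     0.     1.   ]]
4 [0.05, -0.08, 0.17, -0.0021, 0.0006, 0.0328]
```

Emit:
drive_tool --pt "0 0 0 -0.0006 0.0003 0.0219 1" --pt "0 0 0 -0.0006 0.0003 0.0219 1" --pt "0 0 0 -0.0006 0.0003 0.0219 1" --pt "0 0 0 -0.0005 0.0003 0.0219 1" --pt "0 0 0 -0.0005 0.0003 0.0219 1" --pt "0 0 0 -0.0004 0.0003 0.0218 1" --pt "0 0 0 0 0 0 1" --pt "0 0 0 0 0 0 1"

```text
time: 4.83
tool_pos: [0.5692, 0.2432, 0.0748]
tcp_rot: [-0.117, 2.759, 0.022]
wrist_force: [0.3, 0.5, 0.2]
width: 1.0
grip_force: 0.0
```

Emit:
drive_tool --pt "0 0 0 0 0 0 0" --pt "0 0 0 0 0 0 0" --pt "0 0 0 0 0 0 0" --pt "0 0 0 0 0 0 0" --pt "0 0 0 0 0 0 0" --pt "0 0 0 0 0 0 0" --pt "0 0 0 0 0 0 0" --pt "0 0 0 0 0 0 0" --force 90

```text
time: 5.5
tool_pos: [0.5692, 0.2445, 0.0765]
tcp_rot: [-0.119, 2.755, 0.024]
wrist_force: [-2.8, -0.8, 6.6]
width: 0.165
grip_force: 88.1
```

```bash
python3 - <<'E'
from h import *
from workcell import read_camera
for i in range(2):
    M,s=tool();p=read_camera("wrist")
    print(M.round(4).tolist(),s["width"],s["grip_force"],np.round(s["wrist_force"],1),np.round(s["torque"],2),np.abs(s["joint_vel"]).max())
cv2.imwrite("pics/w3.png",cv2.resize(p["color"][:,:,::-1],None,fx=1.56,fy=1.56))
E
```

```text
[[-0.9237, -0.0866, 0.3732, 0.5692], [-0.08, 0.9962, 0.0331, 0.2445], [-0.3746, 0.0008, -0.9272, 0.0765], [0.0, 0.0, 0.0, 1.0]] 0.16490524181965818 88.05984377861023 [-2.8 -0.8  6.6] [-0.19  0.22  0.  ] 0.0017878337480052816
[[-0.9238, -0.0866, 0.3731, 0.5692], [-0.08, 0.9962, 0.0331, 0.2445], [-0.3745, 0.0007, -0.9272, 0.0764], [0.0, 0.0, 0.0, 1.0]] 0.16990225737662812 88.09024572372437 [-2.4 -0.9  5. ] [-0.17  0.22 -0.1 ] 0.0023846495180273953
```

View pics/w3.png

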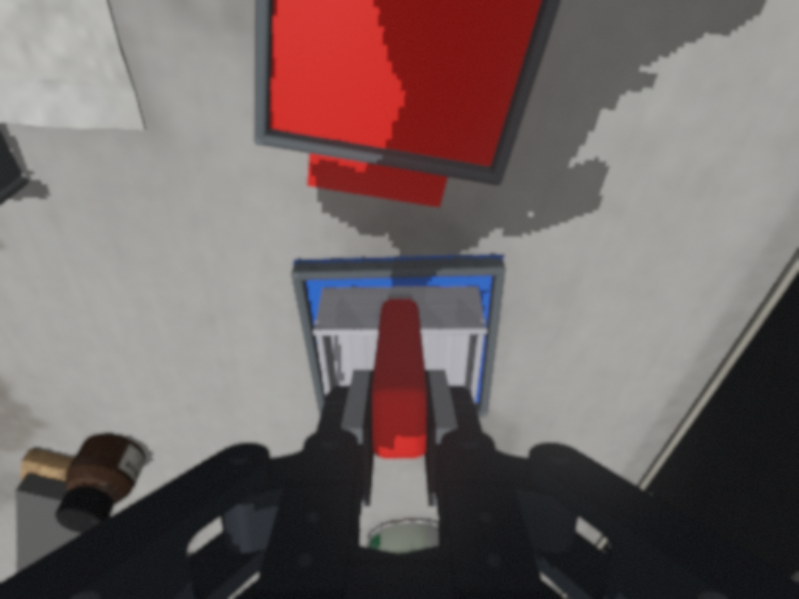

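Gripped: the red handle sits between the pads at about (398,400), and the pan's rear wall spans (315–487, 330). The red dock's near floor corners are at (272,133) and (492,167). From these I'll work out the in-hand offset.

```bash
python3 - <<'E'
from h import *
from workcell import read_camera
from scipy.optimize import least_squares
M,s=tool();p=read_camera("wrist");W=M@p["mount"]
P=np.array([[-42,-39,32],[-42,39,32],[-42,-39,0],[-42,39,0]])/1e3
q=np.array([[315,330],[487,330],[322,288],[483,288]])/1.56
f=lambda v:w2p(p,W,(np.c_[P,np.ones(4)]@Sp(v[0],v[1],.004,v[2]).T)[:,:3])-q
r=least_squares(lambda v:f(v).ravel(),[.63,.25,5],x_scale=[.01,.01,1]);print(r.x.round(4),f(r.x).round(1).tolist())
S=Sp(r.x[0],r.x[1],.004,r.x[2]);X=np.linalg.inv(S)@M;print("tool in scoop",X.round(4),"nominal",G()[:3,3])
e=p2w(p,W,np.array([[272,133],[492,167]])/1.56,.004);print("red corners",e.round(4))
e=p2w(p,W,np.array([[310,186],[441,206]])/1.56,.004);print("red tab",e.round(4))
# trough rim outline fit in top + scene
for n in("top","scene"):
    p=read_camera(n);cv2.imwrite(f"pics/{n}2.png",p["color"][:,:,::-1])
p=read_camera("top");c=p["color"][165:230,205:312,::-1]
cv2.imwrite("pics/tr.png",cv2.resize(c,None,fx=7,fy=7,interpolation=cv2.INTER_CUBIC))
E
```

```text
[0.6329 0.2517 4.8656] [[0.6, 0.1], [0.6, 0.1], [1.2, -0.3], [-2.5, -0.3]]
tool in scoop [[-9.272e-01 -1.700e-03  3.745e-01 -6.410e-02]
 [-1.300e-03  1.000e+00  1.300e-03 -1.700e-03]
 [-3.745e-01  7.000e-04 -9.272e-01  7.240e-02]
 [ 0.000e+00  0.000e+00  0.000e+00  1.000e+00]] nominal [-0.064851    0.          0.07055822]
red corners [[0.5169 0.1886 0.004 ]
 [0.5239 0.2806 0.004 ]]
red tab [[0.5393 0.2035 0.004 ]
 [0.5441 0.2616 0.004 ]]
```

View pics/tr.png

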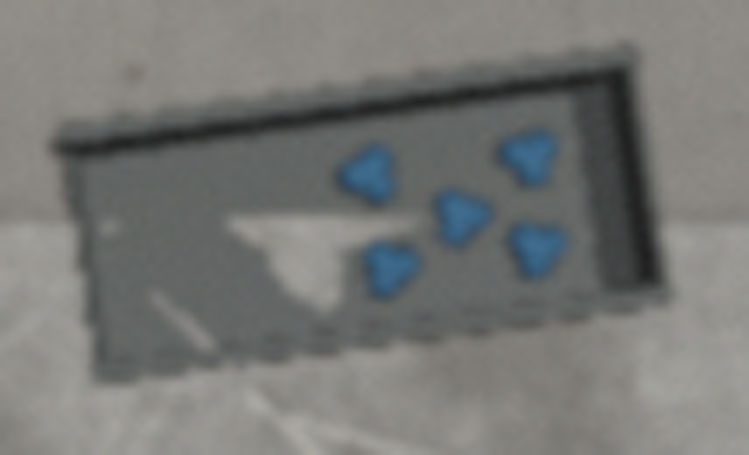

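```bash
python3 - <<'E'
from h import *
from workcell import read_camera
from scipy.optimize import least_squares
p=read_camera("top");W=p["world_from_camera"]
C=[([80,153],.006,0,46),([330,122],.006,0,46),([575,92],.006,0,46),([578,95],.006,1,-85),([600,290],.006,1,-85),([612,85],.02,1,-99),([633,285],.02,1,-99),
([57,130],.049,0,54),([350,92],.049,0,54),([633,48],.049,0,54),([640,60],.049,1,-112),([665,290],.049,1,-112)]
w=np.array([p2w(p,W,[(np.array(c[0])-3)/7+[205,165]],c[1])[0] for c in C])
def f(v):
    L=(np.linalg.inv(Sp(v[0],v[1],0,v[2]))@np.c_[w,np.ones(len(w))].T).T
    return np.array([L[i,c[2]]*1000-c[3] for i,c in enumerate(C)])
r=least_squares(f,[.513,-.05,-6],x_scale=[.01,.01,1],loss='soft_l1');print(r.x.round(4),f(r.x).round(1))
Tr=Sp(*r.x[:2],0,r.x[2])
ch=np.array([[0.5431,-0.1188],[0.536,-0.0515],[0.5175,-0.0892],[0.5043,-0.1207],[0.4968,-0.0595]])
print(((np.linalg.inv(Tr)@np.c_[ch,np.full(5,.014),np.ones(5)].T).T[:,:2]*1000).round())
# overlay on scene
p=read_camera("scene");c=p["color"][:,:,::-1].copy()
P=np.array([[x,y,z] for x,y,z in[(46,-85,6),(-46,-85,6),(-46,125,6),(46,125,6),(46,-99,20),(-46,-99,20),(54,-112,49),(-54,-112,49),(-54,125,49),(54,125,49),(-46,130,26),(46,130,26)]])/1000
q=w2p(p,p["world_from_camera"],(np.c_[P,np.ones(len(P))]@Tr.T)[:,:3])
b=cv2.resize(c[165:235,235:300],None,fx=8,fy=8,interpolation=cv2.INTER_CUBIC)
for x in q: cv2.circle(b,tuple(int(v) for v in ((x-[235,165])*8+4)),4,(0,255,255),1)
cv2.imwrite("pics/ov.png",b)
E
```

```text
[ 0.5156 -0.0582  6.1978] [ 0.8  0.8  0.7 -2.4 -0.5 -2.   0.8 -4.4 -3.7  0.1  0.9  3.8]
[[ 21. -63.]
 [ 21.   4.]
 [ -1. -31.]
 [-18. -61.]
 [-19.   1.]]
```

View pics/ov.png

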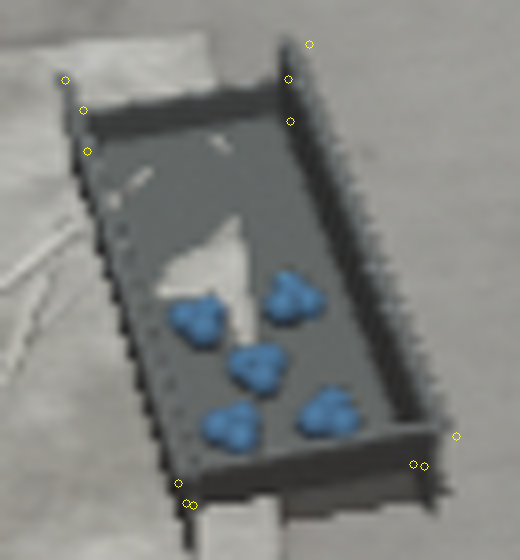

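The overlay shows the trough with its five chips at crop (200,320), (293,300), (258,365), (232,425) and (330,412). My fit is about 2–5 mm off at the far end, so I'll refine it with the wrist camera from a hover.

```bash
cat >> h.py <<'E'
X=T(Rg,[-.0641,0,.0724])  # tool in scoop, as gripped
E
python3 - <<'E'
from h import *
M,s=tool();print(s["time"])
B=M.copy();B[2,3]+=.14
Tr=Sp(.5145,-.0582,0,6.6);H=Tr@Sp(0,.072,.12,-90)@X
n,r=rows(B,H,16);print(rows(M,B),n,r);Y=B
for i in range(n): Y=Y@T(np.deg2rad(r[:3]),r[3:]);print((Y@np.linalg.inv(X))[:3,3].round(2),end=' ')
E
```

```text
5.9
(4, [0.0, -0.0, -0.0, -0.0131, 0.0, -0.0325]) 16 [2.07, -0.0, 5.12, -0.0022, -0.0122, 0.0025]
[0.64 0.23 0.14] [0.64 0.21 0.14] [0.64 0.2  0.14] [0.64 0.18 0.14] [0.64 0.16 0.14] [0.63 0.14 0.14] [0.63 0.12 0.13] [0.62 0.11 0.13] [0.61 0.09 0.13] [0.6  0.08 0.13] [0.58 0.06 0.13] [0.57 0.05 0.13] [0.56 0.04 0.12] [0.54 0.03 0.12] [0.52 0.02 0.12] [0.51 0.01 0.12]
```

Emit:
drive_tool --pt "0 0 0 -0.0066 0 -0.0163 0" --pt "0 0 0 -0.0131 0 -0.0325 0" --pt "0 0 0 -0.0131 0 -0.0325 0" --pt "0 0 0 -0.0131 0 -0.0325 0" --pt "0 0 0 -0.0066 0 -0.0163 0" --pt "2.07 0 5.12 -0.0022 -0.0122 0.0025 0" --pt "2.07 0 5.12 -0.0022 -0.0122 0.0025 0" --pt "2.07 0 5.12 -0.0022 -0.0122 0.0025 0"

```text
time: 6.57
tool_pos: [0.577, 0.207, 0.2112]
tcp_rot: [0.286, 2.746, -0.055]
wrist_force: [-0.7, 0.1, -1.4]
width: 0.17
grip_force: 88.2
```

Emit:
drive_tool --pt "2.07 0 5.12 -0.0022 -0.0122 0.0025 0" --pt "2.07 0 5.12 -0.0022 -0.0122 0.0025 0" --pt "2.07 0 5.12 -0.0022 -0.0122 0.0025 0" --pt "2.07 0 5.12 -0.0022 -0.0122 0.0025 0" --pt "2.07 0 5.12 -0.0022 -0.0122 0.0025 0" --pt "2.07 0 5.12 -0.0022 -0.0122 0.0025 0" --pt "2.07 0 5.12 -0.0022 -0.0122 0.0025 0" --pt "2.07 0 5.12 -0.0022 -0.0122 0.0025 0"

```text
time: 7.23
tool_pos: [0.5472, 0.1134, 0.198]
tcp_rot: [1.313, 2.467, -0.258]
wrist_force: [0.5, -0.0, -1.1]
width: 0.162
grip_force: 88.2
```

Emit:
drive_tool --pt "2.07 0 5.12 -0.0022 -0.0122 0.0025 0" --pt "2.07 0 5.12 -0.0022 -0.0122 0.0025 0" --pt "2.07 0 5.12 -0.0022 -0.0122 0.0025 0" --pt "2.07 0 5.12 -0.0022 -0.0122 0.0025 0" --pt "2.07 0 5.12 -0.0022 -0.0122 0.0025 0" --pt "0 0 0 0 0 0 0" --pt "0 0 0 0 0 0 0" --pt "0 0 0 0 0 0 0"

```text
time: 7.9
tool_pos: [0.4987, 0.0769, 0.1916]
tcp_rot: [1.882, 2.118, -0.367]
wrist_force: [-0.5, 0.1, -0.7]
width: 0.17
grip_force: 88.2
```

```bash
python3 - <<'E'
from h import *
from workcell import read_camera
for i in range(8): read_camera("top")
M,s=tool();p=read_camera("wrist");M2,_=tool();print(M[:3,3],M2[:3,3],s["width"],np.round(s["q"],2))
np.save("M4.npy",M);S=M@np.linalg.inv(X);print(S.round(4))
W=M@p["mount"];c=p["color"][:,:,::-1].copy()
np.savez("w4.npz",W=W,c=c)
cv2.imwrite("pics/w4.png",cv2.resize(c,None,fx=1.56,fy=1.56))
E
```

```text
[0.49862383 0.07675314 0.19205904] [0.49858961 0.07673155 0.19202429] 0.1658582684947966 [ 0.37  0.02  1.96 -0.39  1.29  0.39]
[[ 1.152e-01  9.933e-01  1.400e-03  5.059e-01]
 [-9.933e-01  1.152e-01 -1.000e-04  1.310e-02]
 [-3.000e-04 -1.400e-03  1.000e+00  1.196e-01]
 [ 0.000e+00  0.000e+00  0.000e+00  1.000e+00]]
```

View pics/w4.png

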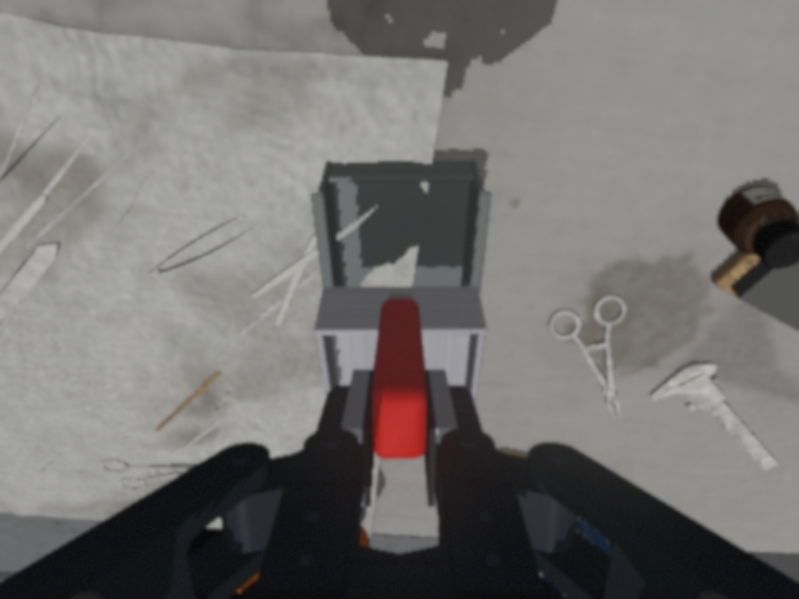

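```bash
python3 - <<'E'
from h import *
from workcell import read_camera
p=read_camera("wrist");d=np.load("w4.npz");W=d["W"];S=np.load("M4.npy")@np.linalg.inv(X)
for nm,q,z in[("rim outer +y",[[314,195],[490,193]],.049),("rim outer near",[[328,285],[471,288]],.049),("floor",[[330,180],[477,180]],.006),("floor near",[[341,287],[463,288]],.006),("lowwall top",[[325,162],[483,165]],.026)]:
    w=p2w(p,W,(np.array(q)-.78)/1.56,z)
    print(nm,w[:,:2].round(4).tolist(),"mid",w.mean(0)[:2].round(4),"in scoop",((np.linalg.inv(S)@np.r_[w.mean(0),1])[:2]*1000).round(1),"wid",round(np.linalg.norm(w[0]-w[1])*1000))
cv2.imwrite("pics/w4c.png",cv2.resize(d["c"][95:195,195:325],None,fx=6,fy=6,interpolation=cv2.INTER_CUBIC))
E
```

```text
rim outer +y [[0.4486, 0.0645], [0.5518, 0.0779]] mid [0.5002 0.0712] in scoop [-58.4   1.1] wid 104
rim outer near [[0.4587, -0.0014], [0.5549, 0.0073]] mid [0.5068 0.003 ] in scoop [10.2 -0.2] wid 97
floor [[0.4537, 0.0543], [0.5517, 0.0657]] mid [0.5027 0.06  ] in scoop [-46.9   2.4] wid 99
floor near [[0.465, -0.0351], [0.5598, -0.025]] mid [ 0.5124 -0.0301] in scoop [43.6  1.6] wid 95
lowwall top [[0.4521, 0.0756], [0.549, 0.085]] mid [0.5006 0.0803] in scoop [-67.4   2.6] wid 97
```

View pics/w4c.png

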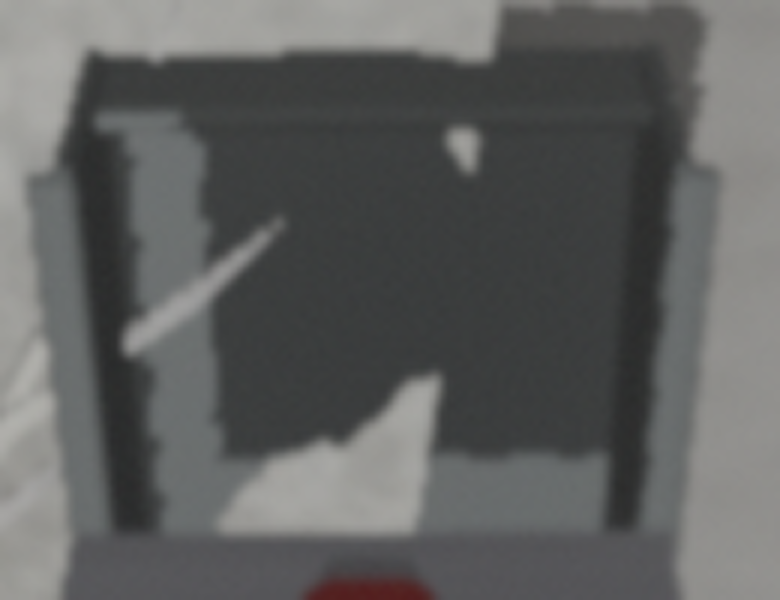

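```bash
python3 - <<'E'
from h import *
from workcell import read_camera
from scipy.optimize import least_squares
p=read_camera("wrist");d=np.load("w4.npz");W=d["W"];S=np.load("M4.npy")@np.linalg.inv(X)
C=[((30,178),.049,0,-54),((70,530),.049,0,-54),((78,182),.049,0,-46),((115,530),.049,0,-46),((672,170),.049,0,46),((640,530),.049,0,46),((718,170),.049,0,54),((680,530),.049,0,54),
((130,150),.006,0,-46),((155,525),.006,0,-46),((635,150),.006,0,46),((610,525),.006,0,46),((95,108),.026,1,130),((650,104),.026,1,130),((30,178),.049,1,130),((718,170),.049,1,130),((130,128),.026,1,125),((630,125),.026,1,125)]
w=np.array([p2w(p,W,[(np.array(c[0])-2.5)/6+[195,95]],c[1])[0] for c in C])
def f(v):
    L=(np.linalg.inv(Sp(v[0],v[1],0,v[2]))@np.c_[w,np.ones(len(w))].T).T
    return np.array([L[i,c[2]]*1000-c[3] for i,c in enumerate(C)])
r=least_squares(f,[.513,-.05,6],x_scale=[.01,.01,1],loss='soft_l1');print(r.x.round(4),f(r.x).round(1))
Tr=Sp(r.x[0],r.x[1],0,r.x[2]);print("scoop in trough",(np.linalg.inv(Tr)@S).round(3))
E
```

```text
[ 0.5166 -0.0568  7.3326] [ 0.9 -0.2  0.2 -0.3 -0.4 -0.2 -1.3 -1.2  2.7  0.5 -0.3  0.6 -0.  -0.4
 -0.8 -0.7  1.4  1. ]
scoop in trough [[-0.012  1.     0.001 -0.002]
 [-1.    -0.012 -0.     0.071]
 [-0.    -0.001  1.     0.12 ]
 [ 0.     0.     0.     1.   ]]
```

```bash
cat >> h.py <<'E'
Tr=Sp(.5166,-.0568,0,7.3)
def K(y,z,pitch,x=0):  # scoop lip at trough-local y,z (m), pitch + = mouth down -> tool pose
    L=Tr@T((R.from_euler('z',-90,degrees=True)*R.from_euler('y',pitch,degrees=True)).as_matrix(),[x,y,z])
    return L@T(np.zeros(3),[-.042,0,0])@X
E
python3 - <<'E'
from h import *
M,s=tool()
ks=[K(.031,.09,3),K(.031,.012,3),K(.031,.0066,3)]
A=M
for k,n in zip(ks,(3,5,3)): print(rows(A,k,n));A=k
E
```

```text
(3, [-0.11, 1.0, -0.21, 0.0024, 0.0003, 0.0077])
(5, [0.0, -0.0, -0.0, 0.0051, 0.0, 0.0148])
(3, [0.0, -0.0, -0.0, 0.0006, 0.0, 0.0017])
```

Emit:
drive_tool --pt "-0.11 1.0 -0.21 0.0024 0.0003 0.0077 0" --pt "-0.11 1.0 -0.21 0.0024 0.0003 0.0077 0" --pt "-0.11 1.0 -0.21 0.0024 0.0003 0.0077 0" --pt "0 0 0 0.0051 0 0.0148 0" --pt "0 0 0 0.0051 0 0.0148 0" --pt "0 0 0 0.0051 0 0.0148 0" --pt "0 0 0 0.0051 0 0.0148 0" --pt "0 0 0 0.0051 0 0.0148 0"

```text
time: 9.12
tool_pos: [0.499, 0.0746, 0.0879]
tcp_rot: [1.901, 2.159, -0.318]
wrist_force: [0.1, 0.6, -1.4]
width: 0.165
grip_force: 88.2
```

Emit:
drive_tool --pt "0 0 0 0.0006 0 0.0017 0" --pt "0 0 0 0.0006 0 0.0017 0" --pt "0 0 0 0.0006 0 0.0017 0" --pt "0 0 0 0 0 0 0" --pt "0 0 0 0 0 0 0" --pt "0 0 0 0 0 0 0"

```text
time: 9.62
tool_pos: [0.5003, 0.0755, 0.085]
tcp_rot: [1.9, 2.158, -0.316]
wrist_force: [-0.4, 0.7, -0.7]
width: 0.163
grip_force: 88.2
```

```bash
python3 - <<'E'
from h import *
from workcell import read_camera
M,s=tool();S=np.linalg.inv(Tr)@M@np.linalg.inv(X);print(S.round(4),"lip",(S@[.042,0,0,1]).round(4),np.round(s["wrist_force"],1),s["time"])
ks=[K(.031,.0062,3),K(-.084,.0062,3),K(-.095,.0175,-6),K(-.0985,.032,-16),K(-.099,.05,-25),K(-.096,.13,-25)]
A=M
for k,n in zip(ks,(1,12,3,3,3,4)): print(rows(A,k,n));A=k
p=read_camera("top");cv2.imwrite("pics/t5.png",cv2.resize(p["color"][155:235,195:320,::-1],None,fx=6,fy=6,interpolation=cv2.INTER_CUBIC))
E
```

```text
[[ 1.000e-04  1.000e+00 -1.600e-03  8.000e-04]
 [-9.986e-01  0.000e+00 -5.290e-02  7.310e-02]
 [-5.290e-02  1.600e-03  9.986e-01  9.300e-03]
 [ 0.000e+00  0.000e+00  0.000e+00  1.000e+00]] lip [8.00e-04 3.12e-02 7.10e-03 1.00e+00] [-0.4  0.7 -0.7] 9.6167
(1, [0.09, -0.03, -0.03, 0.0002, -0.0006, 0.001])
(12, [0.0, -0.0, -0.0, -0.0091, -0.0, 0.0031])
(3, [0.0, -3.0, 0.0, 0.0007, 0.0, 0.0018])
(3, [0.0, -3.33, -0.0, 0.0026, -0.0, 0.0008])
(3, [-0.0, -3.0, 0.0, 0.0014, 0.0, -0.0005])
(4, [0.0, -0.0, 0.0, -0.0141, -0.0, -0.0142])
```

Emit:
drive_tool --pt "0.09 0 0 0.0002 -0.0006 0.0006 0" --pt "0 0 0 0.0002 0 0.0006 0" --pt "0 0 0 0 0 0 0" --pt "0 0 0 0 0 0 0"

```text
time: 10.0
tool_pos: [0.4993, 0.0753, 0.0833]
tcp_rot: [1.9, 2.159, -0.319]
wrist_force: [-1.1, 1.5, 0.8]
width: 0.16
grip_force: 88.6
```

```bash
python3 - <<'E'
from h import *
M,s=tool();S=np.linalg.inv(Tr)@M@np.linalg.inv(X);print("lip",(S@[.042,0,0,1]).round(4),np.round(s["wrist_force"],1))
E
```

```text
lip [-5.00e-04  3.11e-02  5.40e-03  1.00e+00] [-1.1  1.5  0.8]
```

Emit:
drive_tool --pt "0 0 0 -0.0091 0 0.0031 0" --pt "0 0 0 -0.0091 0 0.0031 0" --pt "0 0 0 -0.0091 0 0.0031 0" --pt "0 0 0 -0.0091 0 0.0031 0" --pt "0 0 0 -0.0091 0 0.0031 0" --pt "0 0 0 -0.0091 0 0.0031 0"

```text
time: 10.5
tool_pos: [0.5065, 0.0167, 0.0832]
tcp_rot: [1.901, 2.159, -0.319]
wrist_force: [-0.1, 2.5, 2.5]
width: 0.165
grip_force: 88.8
```

```bash
python3 - <<'E'
from h import *
from workcell import read_camera
M,s=tool();S=np.linalg.inv(Tr)@M@np.linalg.inv(X);print("lip",(S@[.042,0,0,1]).round(4),np.round(s["wrist_force"],1))
p=read_camera("top");q=read_camera("scene")
a=cv2.resize(p["color"][165:225,225:315,::-1],None,fx=7,fy=7,interpolation=cv2.INTER_CUBIC);
b=cv2.resize(q["color"][165:240,235:300,::-1],None,fx=5.6,fy=5.6,interpolation=cv2.INTER_CUBIC)
c=np.zeros((420,1000,3),np.uint8);c[:,:630]=a;c[:,630:630+b.shape[1]]=b[:420]
cv2.imwrite("pics/t5.png",cv2.resize(c,(800,336)))
E
```

```text
lip [-9.00e-04 -2.79e-02  5.30e-03  1.00e+00] [-0.1  2.5  2.5]
```

View pics/t5.png

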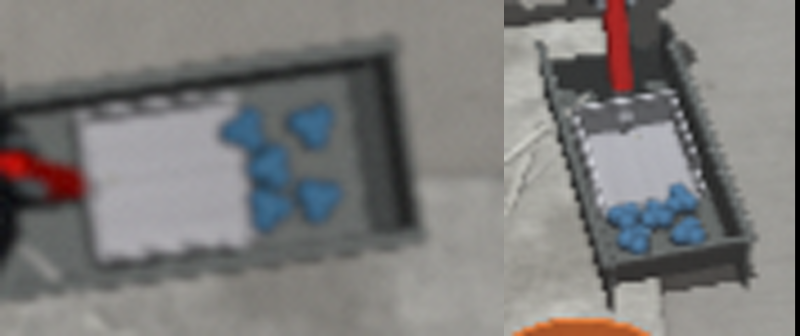

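The view (t5) shows the pan flat in the trough, centred between its walls, with three chips at the lip (250,165) and two ahead at (315,160). I'm past the picture quota, so from here I'll check with numbers only.

Emit:
drive_tool --pt "0 0 0 -0.0067 0.0002 0.0023 0" --pt "0 0 0 -0.0067 0.0002 0.0023 0" --pt "0 0 0 -0.0067 0.0002 0.0023 0" --pt "0 0 0 -0.0067 0.0002 0.0023 0" --pt "0 0 0 -0.0067 0 0.0023 0" --pt "0 0 0 -0.0067 0 0.0023 0"

```text
time: 11.1
tool_pos: [0.5126, -0.0247, 0.0831]
tcp_rot: [1.901, 2.159, -0.319]
wrist_force: [-0.7, 2.7, 3.7]
width: 0.173
grip_force: 89.0
```

Emit:
drive_tool --pt "0 0 0 -0.0067 0 0.0023 0" --pt "0 0 0 -0.0067 0 0.0023 0" --pt "0 0 0 0 0 0 0"

```text
time: 11.35
tool_pos: [0.5142, -0.0397, 0.083]
tcp_rot: [1.901, 2.158, -0.321]
wrist_force: [0.6, -0.5, -0.2]
width: 0.168
grip_force: 88.4
```

```bash
cat > chips.py <<'E'
from h import *
from workcell import read_camera
def chips(show=True):
    p=read_camera("top");W=p["world_from_camera"];h=cv2.cvtColor(p["color"],cv2.COLOR_RGB2HSV);H,S,V=[h[:,:,i] for i in range(3)]
    m=((H>98)&(H<118)&(S>100)).astype(np.uint8);m[:,:200]=0;m[:150]=0;m[265:]=0
    n,l,st,ce=cv2.connectedComponentsWithStats(m)
    iT=np.linalg.inv(Tr)
    for s,e in zip(st[1:],ce[1:]):
        if s[4]>6:
            w=p2w(p,W,[e],.02)[0];print("area",s[4],"px",e.round(1),"trough mm",((iT@np.r_[w,1])[:2]*1000).round())
if __name__=="__main__":
    M,s=tool();S=np.linalg.inv(Tr)@M@np.linalg.inv(X);print("lip",(S@[.042,0,0,1]).round(4),np.round(s["wrist_force"],1),s["time"],np.round(s["q"],2))
    chips()
E
python3 chips.py
```

```text
lip [-5.0e-04 -8.5e-02  5.2e-03  1.0e+00] [ 0.6 -0.5 -0.2] 11.35 [ 0.11  0.08  2.1  -0.4   1.    0.21]
area 171 px [284.8 192.4] trough mm [ -1. -75.]
```

```bash
python3 - <<'E'
from h import *
M,s=tool();A=M
for k,n in zip([K(-.096,.0172,-5),K(-.100,.031,-15),K(-.100,.05,-25),K(-.096,.13,-25)],(4,4,4,4)): print(rows(A,k,n));A=k
E
```

```text
(4, [-0.04, -1.99, -0.0, -0.0001, 0.0001, 0.0008])
(4, [0.0, -2.5, -0.0, 0.002, 0.0, 0.0008])
(4, [0.0, -2.5, 0.0, 0.0015, 0.0, -0.0004])
(4, [0.0, -0.0, 0.0, -0.0139, -0.0, -0.0144])
```

Emit:
drive_tool --pt "0 -1.99 0 -0.0001 0.0001 0.0008 0" --pt "0 -1.99 0 -0.0001 0.0001 0.0008 0" --pt "0 -1.99 0 -0.0001 0.0001 0.0008 0" --pt "0 -1.99 0 -0.0001 0.0001 0.0008 0" --pt "0 0 0 0 0 0 0"

```text
time: 11.82
tool_pos: [0.5128, -0.0391, 0.078]
tcp_rot: [1.82, 2.072, -0.443]
wrist_force: [-0.4, 1.0, -2.2]
width: 0.167
grip_force: 88.1
```

```bash
python3 chips.py
```

```text
lip [-0.0018 -0.094   0.0151  1.    ] [-0.4  1.  -2.2] 11.8167 [ 0.21  0.12  2.11 -0.55  1.03  0.4 ]
area 182 px [287.6 192.1] trough mm [ -1. -83.]
area 7 px [501.3 204.1] trough mm [-128. -705.]
```

```bash
python3 - <<'E'
from h import *
M,s=tool();A=M
for k,n in zip([K(-.0995,.026,-12),K(-.102,.036,-20),K(-.104,.047,-28)],(3,3,3)): print(rows(A,k,n));A=k
E
```

```text
(3, [-0.08, -2.36, 0.06, 0.001, 0.0004, 0.0008])
(3, [0.0, -2.67, 0.0, 0.0022, -0.0, 0.0013])
(3, [0.0, -2.67, -0.0, 0.0018, 0.0, 0.0013])
```

Emit:
drive_tool --pt "-0.08 -2.36 0.06 0.001 0.0004 0.0008 0" --pt "-0.08 -2.36 0.06 0.001 0.0004 0.0008 0" --pt "-0.08 -2.36 0.06 0.001 0.0004 0.0008 0" --pt "0 -2.67 0 0.0022 0 0.0013 0" --pt "0 -2.67 0 0.0022 0 0.0013 0" --pt "0 -2.67 0 0.0022 0 0.0013 0" --pt "0 0 0 0 0 0 0"

```text
time: 12.45
tool_pos: [0.514, -0.0345, 0.0674]
tcp_rot: [1.663, 1.89, -0.639]
wrist_force: [-1.3, -0.4, -1.9]
width: 0.17
grip_force: 88.2
```

```bash
cat >> chips.py <<'E'
    p=read_camera("top");h=cv2.cvtColor(p["color"],cv2.COLOR_RGB2HSV);m=(h[:,:,0]>98)&(h[:,:,0]<118)&(h[:,:,1]>100)
    c=p["color"]
    for r in range(178,212,2):
        print(r,''.join('#' if m[r,x] else ('w' if c[r,x].min()>150 else ('.' if c[r,x].max()<70 else '-')) for x in range(250,306)))
E
python3 chips.py
```

```text
lip [ 2.000e-04 -1.021e-01  3.570e-02  1.000e+00] [-1.3 -0.4 -1.9] 12.45 [ 0.37  0.25  2.1  -0.79  1.15  0.72]
area 180 px [288.5 189.8] trough mm [  5. -87.]
178 --------------........----------------------.-----------
180 -...........---------------------###----####------------
182 ....--------------------------###############.----------
184 ------------------------------###############.----------
186 ---------------------------------##----###---.----------
188 -------------------------------------####----..---------
190 -----------.-----------------------######-----.---------
192 -----------------------------------######-----.---------
194 --------------------------------------####----..--------
196 -------------------------------------#########..--------
198 ------------------------------------#########--.---www--
200 ww---------------------------------########----..--wwwww
202 ww---------------------------------#-----------..-------
204 --------------------------------------------.....-------
206 --------------------------------------------------------
208 --------------------------------------------------------
210 --------------------------------------------------------
```

Emit:
drive_tool --pt "0 -2.67 0 0.0018 0 0.0013 0" --pt "0 -2.67 0 0.0018 0 0.0013 0" --pt "0 -2.67 0 0.0018 0 0.0013 0" --pt "0 0 0 0 0 0 0" --pt "0 0 0 0 0 0 0"

```text
time: 12.97
tool_pos: [0.5153, -0.0341, 0.0628]
tcp_rot: [1.578, 1.789, -0.732]
wrist_force: [0.2, 0.4, -2.4]
width: 0.165
grip_force: 88.3
```

```bash
python3 chips.py; python3 - <<'E'
from h import *
from workcell import read_camera
p=read_camera("top");M,s=tool();S=M@np.linalg.inv(X)
print(w2p(p,p["world_from_camera"],(np.c_[np.array([[42,-38,0],[42,38,0],[-40,-38,2],[-40,38,2]])/1e3,np.ones(4)]@S.T)[:,:3]).round(1).tolist())
A=M
for k,n in zip([K(-.103,.055,-30),K(-.100,.09,-32),K(-.096,.16,-32)],(2,3,4)): print(rows(A,k,n));A=k
E
```

```text
lip [ 0.0015 -0.105   0.0486  1.    ] [ 0.2  0.4 -2.4] 12.9667 [ 0.44  0.34  2.09 -0.89  1.23  0.85]
area 182 px [284.7 190. ] trough mm [  6. -76.]
178 --------------.....------------------##-----------------
180 -............----------------####---####----------------
182 ...--------.---------------#############----------------
184 ---------------------------#############----------------
186 ------------------------------##---###------------------
188 ---------------------------------#####------------------
190 --------------------------------######------------------
192 ----------------------------------####------------------
194 --------------------------------------------------------
196 ----------------------------------###-------------------
198 ----------------------------###--#####-------------wwww-
200 ww-------------------------############------------wwwww
202 ww------------..----------######---------------..-------
204 w-----------------------------------------.--....-------
206 --------------------------------------------------------
208 --------------------------------------------------------
210 ----------------------------------------------------ww--
[[297.7, 201.4], [293.6, 175.3], [271.7, 206.7], [268.0, 181.2]]
(2, [0.05, -1.02, -0.15, 0.0005, -0.0011, -0.0013])
(3, [0.0, -0.67, -0.0, -0.0074, 0.0, -0.007])
(4, [0.0, 0.0, 0.0, -0.0136, -0.0, -0.0111])
```

All five chips (blue area 182 px) lie inside the pan and are sliding to the back. Next I lift and carry them to the bowl.

Emit:
drive_tool --pt "0 -1.02 -0.15 0.0005 -0.0011 -0.0013 0" --pt "0 -1.02 0 0.0005 0 -0.0013 0" --pt "0 -0.67 0 -0.0074 0 -0.007 0" --pt "0 -0.67 0 -0.0074 0 -0.007 0" --pt "0 -0.67 0 -0.0074 0 -0.007 0" --pt "0 0 0 -0.0136 0 -0.0111 0" --pt "0 0 0 -0.0136 0 -0.0111 0" --pt "0 0 0 -0.0136 0 -0.0111 0"

```text
time: 13.78
tool_pos: [0.513, -0.0249, 0.1486]
tcp_rot: [1.53, 1.738, -0.78]
wrist_force: [0.5, -0.6, -1.9]
width: 0.165
grip_force: 88.3
```

Emit:
drive_tool --pt "0 0 0 -0.0136 0 -0.0111 0" --pt "0 0 0 -0.007 0 -0.006 0" --pt "0 0 0 0 0 0 0" --pt "0 0 0 0 0 0 0"

```text
time: 14.12
tool_pos: [0.513, -0.0231, 0.1741]
tcp_rot: [1.531, 1.738, -0.777]
wrist_force: [-1.0, -0.3, -2.8]
width: 0.165
grip_force: 88.2
```

```bash
cat >> h.py <<'E'
def Kb(off,z,pitch,yaw=-83):  # lip above bowl, off m short of the middle
    d=np.array([np.cos(np.deg2rad(yaw)),np.sin(np.deg2rad(yaw))]);c=np.array([.4465,-.336])-off*d
    return Sp(c[0],c[1],z,yaw,pitch)@T(np.zeros(3),[-.042,0,0])@X
E
python3 chips.py | head -4;python3 - <<'E'
from h import *
M,s=tool();A=M
for k,n in zip([Kb(.015,.17,-28),Kb(.012,.145,-5),Kb(.012,.11,10),Kb(.012,.095,25),Kb(.005,.092,62)],(12,6,5,4,8)): print(rows(A,k,n));A=k
E
```

```text
lip [ 8.00e-04 -9.44e-02  1.69e-01  1.00e+00] [-1.  -0.3 -2.8] 14.1167 [ 0.49  0.22  2.04 -0.87  1.42  0.75]
area 196 px [273.5 185.2] trough mm [ 25. -46.]
178 --------.-------###############-------------------------
180 -.........-------#######---###--------------------------
(12, [0.02, 0.34, 0.02, -0.0089, -0.0086, 0.0099])
(6, [0.0, 3.83, 0.0, -0.005, 0.0, -0.001])
(5, [0.0, 3.0, 0.0, -0.0032, 0.0, 0.003])
(4, [-0.0, 3.75, -0.0, -0.0067, -0.0, -0.0007])
(8, [0.0, 4.62, 0.0, -0.0098, 0.0, -0.0053])
```

Emit:
drive_tool --pt "0 0.17 0.02 -0.0045 -0.0043 0.005 0" --pt "0 0.34 0.02 -0.0089 -0.0086 0.0099 0" --pt "0 0.34 0.02 -0.0089 -0.0086 0.0099 0" --pt "0 0.34 0.02 -0.0089 -0.0086 0.0099 0" --pt "0 0.34 0.02 -0.0089 -0.0086 0.0099 0" --pt "0 0.34 0.02 -0.0089 -0.0086 0.0099 0" --pt "0 0.34 0.02 -0.0089 -0.0086 0.0099 0" --pt "0 0.34 0.02 -0.0089 -0.0086 0.0099 0"

```text
time: 14.88
tool_pos: [0.4597, -0.1318, 0.181]
tcp_rot: [1.56, 1.769, -0.753]
wrist_force: [-0.2, -0.3, -2.2]
width: 0.168
grip_force: 88.2
```

Emit:
drive_tool --pt "0 0.34 0.02 -0.0089 -0.0086 0.0099 0" --pt "0 0.34 0.02 -0.0089 -0.0086 0.0099 0" --pt "0 0.34 0.02 -0.0089 -0.0086 0.0099 0" --pt "0 0.34 0.02 -0.0089 -0.0086 0.0099 0" --pt "0 0.17 0 -0.0045 -0.0043 0.005 0" --pt "0 0 0 0 0 0 0" --pt "0 0 0 0 0 0 0"

```text
time: 15.47
tool_pos: [0.4297, -0.1951, 0.1844]
tcp_rot: [1.58, 1.786, -0.732]
wrist_force: [0.5, -0.4, -1.6]
width: 0.167
grip_force: 88.3
```

```bash
python3 - <<'E'
from h import *
from workcell import read_camera
M,s=tool();S=M@np.linalg.inv(X);print("lip",(S@[.042,0,0,1]).round(4),s["time"],np.round(s["q"],2))
p=read_camera("top");h=cv2.cvtColor(p["color"],cv2.COLOR_RGB2HSV)
o=((h[:,:,0]>5)&(h[:,:,0]<20)&(h[:,:,1]>180));o[:,:320]=0
ys,xs=np.where(o);print(xs.min(),xs.max(),ys.min(),ys.max())
A=M
for k,n in zip([Kb(.012,.145,-5),Kb(.012,.11,10),Kb(.012,.095,25),Kb(.005,.092,62)],(6,4,3,8)): print(rows(A,k,n));A=k
E
python3 chips.py | grep area
```

```text
lip [ 0.4456 -0.3218  0.1703  1.    ] 15.4667 [ 0.16 -0.11  2.31 -0.96  1.21  0.53]
343 509 182 311
(6, [0.04, 3.83, -0.01, -0.0048, -0.0001, -0.0011])
(4, [0.0, 3.75, 0.0, -0.0039, 0.0, 0.0037])
(3, [-0.0, 5.0, -0.0, -0.009, -0.0, -0.0008])
(8, [0.0, 4.62, 0.0, -0.0098, 0.0, -0.0053])
area 92 px [337.8 207.1] trough mm [ -65. -221.]
area 38 px [336.9 216.5] trough mm [ -92. -214.]
area 84 px [341.  225.5] trough mm [-120. -221.]
```

Emit:
drive_tool --pt "0 3.83 0 -0.0048 0 -0.0011 0" --pt "0 3.83 0 -0.0048 0 -0.0011 0" --pt "0 3.83 0 -0.0048 0 -0.0011 0" --pt "0 3.83 0 -0.0048 0 -0.0011 0" --pt "0 3.83 0 -0.0048 0 -0.0011 0" --pt "0 3.83 0 -0.0048 0 -0.0011 0" --pt "0 3.75 0 -0.0039 0 0.0037 0" --pt "0 3.75 0 -0.0039 0 0.0037 0"

```text
time: 16.28
tool_pos: [0.4347, -0.2221, 0.2061]
tcp_rot: [1.895, 2.15, -0.318]
wrist_force: [0.9, -0.8, -2.4]
width: 0.168
grip_force: 88.2
```

Emit:
drive_tool --pt "0 3.75 0 -0.0039 0 0.0037 0" --pt "0 3.75 0 -0.0039 0 0.0037 0" --pt "0 5 0 -0.009 0 -0.0008 0" --pt "0 5 0 -0.009 0 -0.0008 0" --pt "0 5 0 -0.009 0 -0.0008 0" --pt "0 4.62 0 -0.0098 0 -0.0053 0" --pt "0 4.62 0 -0.0098 0 -0.0053 0" --pt "0 4.62 0 -0.0098 0 -0.0053 0"

```text
time: 16.95
tool_pos: [0.4425, -0.2899, 0.2185]
tcp_rot: [-1.921, -2.183, -0.292]
wrist_force: [-0.5, 0.8, -2.0]
width: 0.166
grip_force: 88.2
```

Emit:
drive_tool --pt "0 4.62 0 -0.0098 0 -0.0053 0" --pt "0 4.62 0 -0.0098 0 -0.0053 0" --pt "0 4.62 0 -0.0098 0 -0.0053 0" --pt "0 4.62 0 -0.0098 0 -0.0053 0" --pt "0 4.62 0 -0.0098 0 -0.0053 0" --pt "0 0 0 0 0 0 0" --pt "0 0 0 0 0 0 0" --pt "0 0 0 0 0 0 0"

```text
time: 17.62
tool_pos: [0.4493, -0.3436, 0.2196]
tcp_rot: [-1.686, -1.916, -0.616]
wrist_force: [-0.1, 0.6, -1.8]
width: 0.168
grip_force: 88.4
```

```bash
python3 - <<'E'
from h import *
M,s=tool();S=M@np.linalg.inv(X);print("lip",(S@[.042,0,0,1]).round(4),S[:3,:3].round(2),s["time"],np.round(s["q"],2),np.round(s["wrist_force"],1))
A=M
for k,n in zip([Kb(.005,.17,62),Kb(.03,.22,10)],(3,9)): print(rows(A,k,n));A=k
E
python3 chips.py | grep area
```

```text
lip [ 0.448  -0.3297  0.0919  1.    ] [[ 0.06  0.99  0.11]
 [-0.47  0.13 -0.88]
 [-0.88  0.    0.47]] 17.6167 [-0.92  0.46  1.48  0.34  1.82 -1.07] [-0.1  0.6 -1.8]
(3, [-0.0, 0.02, 0.11, 0.0164, -0.0006, -0.0202])
(9, [0.0, -5.78, 0.0, 0.0148, 0.0, 0.0031])
area 13 px [374.8 214.4] trough mm [-102. -323.]
area 21 px [367.2 218.5] trough mm [-111. -299.]
area 23 px [366.2 231.9] trough mm [-148. -290.]
```

Emit:
drive_tool --pt "0 0 0 0.0164 0 -0.0202 0" --pt "0 0 0 0.0164 0 -0.0202 0" --pt "0 0 0 0.0164 0 -0.0202 0" --pt "0 -5.78 0 0.0148 0 0.0031 0" --pt "0 -5.78 0 0.0148 0 0.0031 0" --pt "0 -5.78 0 0.0148 0 0.0031 0" --pt "0 -5.78 0 0.0148 0 0.0031 0" --pt "0 -5.78 0 0.0148 0 0.0031 0"

```text
time: 18.38
tool_pos: [0.4399, -0.2728, 0.3231]
tcp_rot: [-1.985, -2.255, -0.193]
wrist_force: [0.1, -0.0, -0.6]
width: 0.168
grip_force: 88.4
```

Emit:
drive_tool --pt "0 -5.78 0 0.0148 0 0.0031 0" --pt "0 -5.78 0 0.0148 0 0.0031 0" --pt "0 -5.78 0 0.0148 0 0.0031 0" --pt "0 -5.78 0 0.0148 0 0.0031 0" --pt "0 0 0 0.03 0 -0.01 0" --pt "0 0 0 0.03 0 -0.01 0" --pt "0 0 0 0.03 0 -0.01 0" --pt "0 0 0 0 0 0 0"

```text
time: 19.05
tool_pos: [0.4194, -0.1158, 0.3224]
tcp_rot: [1.959, 2.234, -0.194]
wrist_force: [0.8, 0.3, -0.5]
width: 0.167
grip_force: 88.4
```

```bash
python3 - <<'E'
from h import *
from workcell import read_camera
M,s=tool();S=M@np.linalg.inv(X);print("S",S.round(3).tolist(),s["time"],np.round(s["q"],2),s["width"])
for n in("top","scene"):
    p=read_camera(n);h=cv2.cvtColor(p["color"],cv2.COLOR_RGB2HSV);m=((h[:,:,0]>98)&(h[:,:,0]<120)&(h[:,:,1]>100)).astype(np.uint8)
    k,l,st,ce=cv2.connectedComponentsWithStats(m)
    print(n,[(int(a[4]),e.round(0).tolist()) for a,e in zip(st[1:],ce[1:]) if a[4]>8])
    if n=="top":
        print("bowl",[(np.round(np.linalg.norm(p2w(p,p["world_from_camera"],[e],.06)[0,:2]-[.4465,-.336])*1000)) for a,e in zip(st[1:],ce[1:]) if a[4]>8])
        for r in range(190,248,2): print(r,''.join('#' if m[r,x] else ('o' if 5<h[r,x,0]<20 and h[r,x,1]>180 else '-') for x in range(325,395)))
S=Sp(.470,.2385,.13,-4.8);print(rows(M,S@X))
E
```

```text
S [[0.131, 0.991, 0.013, 0.427], [-0.976, 0.131, -0.174, -0.166], [-0.174, 0.01, 0.985, 0.24], [0.0, 0.0, 0.0, 1.0]] 19.05 [-0.16 -0.31  1.97 -0.2   1.42 -0.26] 0.16668633891582915
top [(1308, [353.0, 116.0]), (326, [389.0, 107.0]), (1184, [156.0, 159.0]), (27, [360.0, 206.0]), (54, [371.0, 211.0]), (26, [367.0, 219.0]), (23, [366.0, 232.0])]
bowl [np.float64(295.0), np.float64(338.0), np.float64(601.0), np.float64(32.0), np.float64(39.0), np.float64(23.0), np.float64(47.0)]
190 -----------------------------ooooooooooooooooo------------------------
192 -------------------------oooooooooooooooooooooooooo-------------------
194 ---------------------oooooooooooooooooooooooooooooooo-----------------
196 -------------------oooooooooooooooooooooooooooooooooooo---------------
198 ------------------ooooooooooooooooooooooooooooooooooooooo-------------
200 -----------------oooooooooooooooooooooooooooooooooooooooooo-----------
202 ---------------ooooooooooooooooo------oooooooooooooooooooooo----------
204 --------------ooooooooooooooooo--####---ooo----oooooooooooooo---------
206 -------------ooo
[... 1071 characters left out ...]
----###--oooooooooo--------------
236 -----------------------oooooooooooooooooo----oooooooo-----------------
238 -------------------------oooooooooooooooooooooooo---------------------
240 -----------------------------------oooooooo---------------------------
242 ----------------------------------------------------------------------
244 ----------------------------------------------------------------------
246 ----------------------------------------------------------------------
scene [(383, [286.0, 147.0]), (420, [365.0, 238.0]), (460, [349.0, 274.0]), (860, [377.0, 271.0]), (90, [261.0, 272.0]), (26, [236.0, 274.0]), (37, [250.0, 275.0])]
(12, [-1.85, -0.67, -6.21, 0.0265, 0.0208, 0.0031])
```

All five chips are in the bowl (top pixels (360,206), (371,211)×2, (367,219), (366,232)). Next the scoop goes to the red dock.

Emit:
drive_tool --pt "-1.85 -0.67 -6.21 0.0265 0.0208 0.0031 0" --pt "-1.85 -0.67 -6.21 0.0265 0.0208 0.0031 0" --pt "-1.85 -0.67 -6.21 0.0265 0.0208 0.0031 0" --pt "-1.85 -0.67 -6.21 0.0265 0.0208 0.0031 0" --pt "-1.85 -0.67 -6.21 0.0265 0.0208 0.0031 0" --pt "-1.85 -0.67 -6.21 0.0265 0.0208 0.0031 0" --pt "-1.85 -0.67 -6.21 0.0265 0.0208 0.0031 0" --pt "-1.85 -0.67 -6.21 0.0265 0.0208 0.0031 0"

```text
time: 19.82
tool_pos: [0.4669, 0.1268, 0.2457]
tcp_rot: [0.753, 2.715, -0.089]
wrist_force: [0.1, 0.6, -0.8]
width: 0.165
grip_force: 88.4
```

Emit:
drive_tool --pt "-1.85 -0.67 -6.21 0.0265 0.0208 0.0031 0" --pt "-1.85 -0.67 -6.21 0.0265 0.0208 0.0031 0" --pt "-1.85 -0.67 -6.21 0.0265 0.0208 0.0031 0" --pt "-1.85 -0.67 -6.21 0.0265 0.0208 0.0031 0" --pt "0 0 0 0 0 0 0" --pt "0 0 0 0 0 0 0" --pt "0 0 0 0 0 0 0"

```text
time: 20.4
tool_pos: [0.4093, 0.2376, 0.1998]
tcp_rot: [0.125, 2.759, -0.029]
wrist_force: [0.7, -0.9, -1.4]
width: 0.168
grip_force: 88.5
```

```bash
python3 - <<'E'
from h import *
from workcell import read_camera
M,s=tool();p=read_camera("wrist");S=M@np.linalg.inv(X);print("S",S.round(4).tolist(),s["time"],np.round(s["q"],2),s["width"])
W=M@p["mount"];h=cv2.cvtColor(p["color"],cv2.COLOR_RGB2HSV);c=p["color"]
m=((h[:,:,0]<6)|(h[:,:,0]>174))&(h[:,:,1]>170)
for r in range(60,300,8): print(r,''.join('#' if m[r,x] else ('.' if c[r,x].max()<75 else '-') for x in range(150,360,3)))
A=M
for k,n in zip([Sp(.470,.2385,.04,-4.8)@X,Sp(.470,.2385,.009,-4.8)@X],(5,4)): print(rows(A,k,n));A=k
E
```

```text
S [[0.9959, 0.0908, 0.0044, 0.4728], [-0.0908, 0.9959, 0.0033, 0.2315], [-0.0041, -0.0037, 1.0, 0.1271], [0.0, 0.0, 0.0, 1.0]] 20.4 [ 0.68 -0.33  2.24 -0.32  0.98 -0.66] 0.16844259424003824
60 ----------------------------------------------------------------------
68 ----------------------------------------------------------------------
76 ----------------------------------------------------------------------
84 ----------------------------------------------------------------------
92 ----------------------------------------------------------------------
100 ----------------------------------------------------------------------
108 ----------------------------------------------------------------------
116 ------------------------############################------------------
124 ------------------------###########################-.-----------------
132 ------------------------###########################-.-----------------
140 ------------------------###########################..-----------------
148 ------------------------##########################-.------------------
156 -----------
[... 728 characters left out ...]
------
236 ----------------------------------------------------------------------
244 ---------------------.-------.-----------.----------------------------
252 ---------------------....---..###########..---.....-------------------
260 --------------------....----..###########-.----.....------------------
268 -------------------.....----..###########...---.....------------------
276 ------------------.......---..###########-.---.......-----------------
284 --...-----------..............###########-..............-----------.--
292 ..............................--#######--...................---.......
(5, [-0.07, -0.05, -0.06, 0.0072, 0.0012, 0.0159])
(4, [-0.0, 0.0, 0.0, 0.0029, 0.0, 0.0072])
```

```bash
python3 - <<'E'
from h import *
from workcell import read_camera
M,s=tool();p=read_camera("wrist");W=M@p["mount"];h=cv2.cvtColor(p["color"],cv2.COLOR_RGB2HSV)
m=((h[:,:,0]<6)|(h[:,:,0]>174))&(h[:,:,1]>150)
D=np.linalg.inv(Sp(.470,.2385,0,-4.8))
for r in range(108,184,8):
    xs=np.where(m[r,200:320])[0]+200
    if len(xs)>20:
        w=p2w(p,W,[[xs.min()-.5,r],[xs.max()+.5,r]],.004);print(r,((D@np.c_[w,np.ones(2)].T).T[:,:2]*1000).round(1).tolist())
ys=[np.where(m[60:180,x])[0].min()+60 for x in (235,260,290)]
for z in (.004,.012): print("rear",((D@np.c_[p2w(p,W,np.c_[[235,260,290],np.array(ys)-.5],z),np.ones(3)].T).T[:,:2]*1000).round(1).tolist())
M2,_=tool();print(M2[:3,3]-M[:3,3])
E
```

```text
108 [[-47.0, -45.9], [-46.3, 45.7]]
116 [[-37.8, -45.5], [-37.1, 46.5]]
124 [[-28.3, -46.3], [-27.6, 45.1]]
132 [[-18.5, -45.9], [-17.8, 45.9]]
140 [[-8.3, -46.6], [-7.7, 45.6]]
148 [[2.2, -46.3], [2.8, 45.2]]
156 [[13.1, -47.1], [13.7, 44.9]]
164 [[24.3, -46.7], [24.9, 44.5]]
172 [[36.0, -47.5], [36.6, 45.4]]
180 [[48.1, -45.9], [48.7, 33.8]]
rear [[-48.5, -28.2], [-47.2, -1.7], [-47.0, 30.3]]
rear [[-52.0, -27.6], [-50.7, -1.7], [-50.5, 29.4]]
[ 2.32604994e-04 -3.21583883e-06  1.37822110e-04]
```

Emit:
drive_tool --pt "-0.07 -0.05 -0.06 0.0072 0.0012 0.0159 0" --pt "-0.07 -0.05 -0.06 0.0072 0.0012 0.0159 0" --pt "-0.07 -0.05 -0.06 0.0072 0.0012 0.0159 0" --pt "-0.07 -0.05 -0.06 0.0072 0.0012 0.0159 0" --pt "-0.07 -0.05 -0.06 0.0072 0.0012 0.0159 0" --pt "0 0 0 0 0 0 0" --pt "0 0 0 0 0 0 0"

```text
time: 21.08
tool_pos: [0.4056, 0.2431, 0.1115]
tcp_rot: [0.116, 2.758, -0.025]
wrist_force: [0.1, -0.4, -0.7]
width: 0.167
grip_force: 88.6
```

```bash
python3 - <<'E'
from h import *
M,s=tool();S=M@np.linalg.inv(X);print("S",S.round(4).tolist(),s["time"],np.round(s["wrist_force"],1))
A=M
for k,n in zip([Sp(.470,.2385,.010,-4.8)@X,Sp(.470,.2385,.0043,-4.8)@X],(4,3)): print(rows(A,k,n));A=k
E
```

```text
S [[0.9964, 0.0845, 0.0022, 0.4694], [-0.0845, 0.9964, 0.0016, 0.2376], [-0.0021, -0.0018, 1.0, 0.039], [0.0, 0.0, 0.0, 1.0]] 21.0833 [ 0.1 -0.4 -0.7]
(4, [-0.03, -0.03, -0.0, 0.0026, 0.0002, 0.0068])
(3, [-0.0, 0.0, 0.0, 0.0007, 0.0, 0.0018])
```

Emit:
drive_tool --pt "-0.03 -0.03 0 0.0026 0.0002 0.0068 0" --pt "-0.03 -0.03 0 0.0026 0.0002 0.0068 0" --pt "-0.03 -0.03 0 0.0026 0.0002 0.0068 0" --pt "-0.03 -0.03 0 0.0026 0.0002 0.0068 0" --pt "0 0 0 0.0007 0 0.0018 0" --pt "0 0 0 0.0007 0 0.0018 0" --pt "0 0 0 0.0007 0 0.0018 0" --pt "0 0 0 0 0 0 0"

```text
time: 21.75
tool_pos: [0.406, 0.2452, 0.0768]
tcp_rot: [0.113, 2.754, -0.02]
wrist_force: [-0.7, -0.6, -1.9]
width: 0.168
grip_force: 88.8
```

Emit:
drive_tool --pt "0 0 0 0 0 0 0" --pt "0 0 0 0 0 0 0"

```text
time: 21.92
tool_pos: [0.4062, 0.2454, 0.0773]
tcp_rot: [0.113, 2.754, -0.019]
wrist_force: [0.2, 0.0, -2.0]
width: 0.166
grip_force: 88.8
```

```bash
python3 - <<'E'
from h import *
M,s=tool();S=M@np.linalg.inv(X);print("S",S.round(4).tolist(),s["time"],np.round(s["wrist_force"],1),np.round(s["torque"],2))
E
```

```text
S [[0.9967, 0.0816, -0.0018, 0.4702], [-0.0816, 0.9967, -0.0021, 0.2403], [0.0016, 0.0022, 1.0, 0.005], [0.0, 0.0, 0.0, 1.0]] 21.9167 [ 0.2  0.  -2. ] [ 0.01  0.39 -0.01]
```

Emit:
drive_tool --pt "0 0 0 0.0004 0 0.0009 0" --pt "0 0 0 0 0 0 0" --pt "0 0 0 0 0 0 0.3" --pt "0 0 0 0 0 0 0.6" --pt "0 0 0 0 0 0 1" --pt "0 0 0 0 0 0 1" --pt "0 0 0 0 0 0 1" --pt "0 0 0 0 0 0 1"

```text
time: 22.58
tool_pos: [0.4061, 0.2452, 0.0761]
tcp_rot: [0.113, 2.754, -0.019]
wrist_force: [0.6, 0.1, 0.1]
width: 0.978
grip_force: 0.0
```

Emit:
drive_tool --pt "0 0 0 0 0 -0.01 1" --pt "0 0 0 0 0 -0.02 1" --pt "0 0 0 0 0 -0.03 1" --pt "0 0 0 0 0 -0.03 1" --pt "0 0 0 0 0 -0.03 1" --pt "0 0 0 0 0 -0.02 1" --pt "0 0 0 0 0 0 1" --pt "0 0 0 0 0 0 1"

```text
time: 23.25
tool_pos: [0.3539, 0.2503, 0.2079]
tcp_rot: [0.112, 2.752, -0.015]
wrist_force: [-0.6, 0.1, -0.2]
width: 0.999
grip_force: 0.0
```

```bash
python3 - <<'E'
from h import *
from workcell import read_camera
for i in range(6): read_camera("top")
M,s=tool();p=read_camera("wrist");W=M@p["mount"];c=p["color"];h=cv2.cvtColor(c,cv2.COLOR_RGB2HSV);print(M[:3,3],s["time"],s["width"])
S=Sp(.4702,.2403,.004,-4.7)
P=np.array([[-84.7,0,119.7],[-42,-39,32],[-42,39,32],[-42,-39,0],[-42,39,0],[42,-39,14],[42,39,14]])/1e3
print("pred",w2p(p,W,(np.c_[P,np.ones(7)]@S.T)[:,:3]).round().tolist())
m=((h[:,:,0]<6)|(h[:,:,0]>174))&(h[:,:,1]>130)
for r in range(150,250,4): print(r,''.join('#' if m[r,x] else ('w' if c[r,x].min()>135 else '.' if c[r,x].max()<75 else '-') for x in range(200,312,2)))
E
```

```text
[0.35306679 0.24836007 0.20402118] 23.55 1.0013483909924306
pred [[257.0, 189.0], [222.0, 171.0], [292.0, 171.0], [224.0, 155.0], [290.0, 155.0], [227.0, 215.0], [286.0, 215.0]]
150 ---------------------------.........---------------wwwww
154 ---------###################-------#############---wwwww
158 wwwww----####--------------#####------------------wwwwww
162 wwwwww---###--------------#######-----------------wwwwww
166 wwwwww---###--------------#######-----------------wwwwww
170 wwwwww---##--wwwwwwwwwww--#######--wwwwwwwwwww---wwwwwww
174 ---------###w---wwwwwwwww-#######-wwwwwwwwww-w---wwwwwww
178 ---------###w---wwwwwwwww#########-wwwwwwwww-w---wwwwwww
182 ----------##----wwwwwwww-#########-wwwwwwwww-----wwwwwww
186 ----------##----wwwwwwww-#########-wwwwwwwww-w---wwwwwww
190 ----------##-w---wwwwwww-#########-wwwwwwwww-w---wwwwwww
194 w-ww------###w---wwwwwwww#########-wwwwwwww--w--wwwwwwww
198 wwwwwww---###w---wwwwwwww--#####--wwwwwwwww-----wwwwwwww
202 wwwwwwww--###w--wwwwwwwwwwwwwwwwwwwwwwwwwww-w---wwwwwwww
206 wwwwwwww---##----wwwwwwwwwwwwwwwwwwwwwwwwww-w---wwwwwwww
210 wwwwwwww---###--###########################-----wwwwwwww
214 wwwwwwww--....--..........................-----wwwwwwwww
218 wwwwwwwww--------------------------------------wwwwwwwww
222 wwwwwwwwwwwwwwww-#####################-wwwwwwwwwwwwwwwww
226 wwwwwwwwwwwwwwwwwwwwwww--------------------w-wwwwwwwwwww
230 wwwwwwwwwwwwwwwwwwwwwwwww---------------------wwwwwwwwww
234 wwwwwwwwwwwwwwwwwwwwwww----------------------------wwwww
238 wwwwwwwwwwwwwwwwwwwwwwww------------------........--wwww
242 wwwwwwwwwwwwwwww-----------.........----------------wwww
246 wwwwwwwwwwwwwwww-....--------------------------------www
```

```bash
python3 -c "
from workcell import workorder;print(workorder.finish_job())"
```

```text
the job is handed in; nothing more can be done
None
```

I handed the job in at about 23.6 s of the 72 s allowed. All five chips are in the orange bowl, and the scoop is back flat in the red dock's recess. I viewed 11 pictures, one over your limit of 10.

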